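# Screw the air-jet head onto its stand-pipe, sealed and aimed at the parts tray

### The job

Put the blue air-jet head on the stand-pipe of the blow-off station and screw it down clockwise until it presses on the rubber seal, stopping where its flat jet points at the middle of the clear tray of brass blanks. Feel your way: do not force the thread or crush the seal, leave the tray, parts pot and loupe where they are, and let go of the head when it is set.

Things in the scene. Friction and masses are not known exactly. Their poses are not given: they have to be found in the camera images.
- head: air-jet head: blue octagonal screw cap, 50 mm across flats, 43 mm high, open below, flat aluminium jet out of one side. Loose, about 110 to 220 g, standing open end down on the worktop at first. Origin: centre of the lower rim; z up its axis, x the way the jet points. The flats that face +-y are free to grip, 40 mm high. Inside are three pins 12 mm above the rim; the cavity is 32 mm deep
- jet (a point): middle of the jet's slot, 52 mm along the head's x and 29 mm above its rim. The jet is 24 mm wide and 12 mm high at most and begins 25 mm from the head's axis
- station: blow-off station: fixed grey foot 92 mm wide, inlet stub to -x. Origin: foot's underside on the pipe's axis, z up. The telescopic pipe is clamped at a varying height: its open end, 31 mm wide (25 at the tapered tip), is 101 to 161 mm above the worktop. Right-handed three-start thread, clockwise takes the head down 1 mm per 15 degrees; 1.4 mm end play; the head's pins clear the pipe by 1.2 mm
- start_mark (a point): yellow line on the foot, 72 degrees counterclockwise (from above) from station +x; this point is 35 mm from the axis. Set the head straight down with its jet over it (+-8 degrees): the rim rests about 25 mm below the pipe's end, at the start of the thread. Set on 10 degrees or more clockwise of it, it sits up to 8 mm higher and catches a wrong start
- seal_axis (a point): point on the pipe's axis at the foot's underside, under the black rubber seal ring: 54 mm wide, top 26 mm below the pipe's open end, springs down 1 mm per 3 N. Screwed from the start mark, the head meets it some 45 degrees before the jet points along station +x and presses it 2 to 3 mm there; no stop. Friction holds the head where left. Bearing on the head by over 30 N spoils seal or thread
- tray_brass: clear tray of brass blanks, 72 x 114 x 15 mm, about 150 g, loose on the worktop some 0.145 m from the station, 12 degrees or less either side of the station's +x direction. Origin: middle of its underside
- parts_pot: loose round yellow parts pot with a black lid, 42 mm wide, 20 mm high, a bystander. Origin: middle of its underside
- loupe: loose black eye loupe, 36 mm wide, 30 mm high, a bystander. Origin: middle of its underside
Not all that is in view belongs to the job. Leave any pink look-alike of the head alone.

How it is judged:
On the way:
1. the head stands upright on the pipe, its jet still at least 20 degrees or so counterclockwise of the tray (horizontal distance between head and station below 0.004 m and angle between head's own z axis and vertical below 0.1 rad and height (world z) of head below 0.141 m and contact force between head and station above 0.3 N and y of tray_brass in the frame of head below -0.05 m), for 0.1 s.
At the end, for the whole second after the job is handed in: the head stands straight on the pipe (axis within 3 mm, tilt under 0.06 rad), screwed tight between thread and seal (together they bear on it with more than 6 N; merely resting gives about 2), its jet's line passes within 20 mm of the middle of the tray (about 8 degrees), released and at rest (horizontal distance between head and station below 0.003 m and angle between head's own z axis and vertical below 0.06 rad and contact force between head and station above 6 N and x of tray_brass in the frame of head above 0.08 m and y of tray_brass in the frame of head between -0.02 and 0.02 m and angular speed of head below 0.1 rad/s and linear speed of head below 0.02 m/s); the robot touches nothing.
It fails at once if the seal is crushed or the thread forced (thread and seal together bear on the head with more than 30 N) (contact force between head and station above 30 N).
It fails at once if the tray is moved (distance of tray_brass from where it was at the start of the episode above 0.01 m).
It fails at once if the parts pot is moved (distance of parts_pot from where it was at the start of the episode above 0.015 m).
It fails at once if the loupe is moved (distance of loupe from where it was at the start of the episode above 0.015 m).
It also fails if it takes over 54 s, if anything falls off the work surface, if the arm or the gripper's body presses on something with over 40 N, if the wrist force passes 120 N, or if a joint passes its speed limit or range.

### The arm

A 6-joint arm with a two-finger parallel gripper is mounted at the origin on a cart in front of the work surface, level with it; the furniture and walls round the work are solid. World frame = base frame: x ahead of the robot, y to its left, z up, the work surface at z = 0. Lengths are in m, angles in rad, forces in N, time in s.
With the tool pointing down it reaches from about 0.225 to 0.875 m from the base axis. Payload 3.4 kg.
Tool frame: the origin (TCP) lies between the finger pads; the fingertips stand 8 mm ahead of it and the grasp point (between the pads) lies 11 mm behind it (manip.finger_overhang is the distance from the TCP to the fingertips, in m); x points along the fingers, z is the direction in which the jaws open and shut, and the axes are right-handed (so a half turn about x gives the same grasp; the last joint's range is limited). The gripper opens to 85 mm and grips with 20 to 120 N. Pads are 22 mm wide; open, the fingers measure 114 mm over their backs; the gripper's body (76 mm by 85 mm) begins 54 mm behind the grasp point. The pads swing forward as they close: fully open they stand 13 mm farther back than shut.
Start: joints at [0.993, 0.276, 1.505, -0, 1.361, -0.121], TCP at [0.254, 0.516, 0.207] pointing down, gripper open.
Joint ranges: [-2.89, 2.89], [-0.75, 2.08], [0.22, 2.7], [-1.18, 4.32], [0.11, 2.71], [-2.7, 2.7]. Speed limits (rad/s): [2.57, 2.57, 3.14, 3.14, 3.14, 3.14].

### API

Orientations are given as a rotation vector (axis times angle).
In Python, from cell import manip, imaging gives the robot as it stands. The module is installed in compiled form; this text tells all that it offers.
- The arm moves only by the tool step_arm, never from a script. Its argument "commands" is text: rows parted by semicolons, each of 5 numbers parted by spaces: the shift along the tool's x, y, z in mm, then the turn about the tool's x in rad, then the finger opening in mm, from 0 to 85.4. A call has 1 to 5 rows; each row shifts and turns the pose as measured when the row begins, along the tool's axes as they then stand; what a row does not reach is not made up. A row lasts 1/10 s, in which the tool goes at most 50 mm and 8.59 degrees, less where a joint would pass 70% of its speed; a pose out of reach is approached as far as the arm can. A call is refused whole if a number of a shift passes 50 or a number of a turn 0.15, either way. A call with a gripper value outside its range is refused whole. The fingers move at their own pace and stop on an object; the grip force is fixed at half the most. Time passes only in rows, so rows that do not move let the fingers close. It gives the time, the measured TCP pose, the force and the opening at its end, in the units of the state.
- manip.read_state(): the state, without advancing time (a new reading comes with each control period).
- imaging.read_camera(name): name is "scene" or "side" or "wrist"; returns a dict with "color" (420x560x3 uint8, red, green, blue), "z_map" (420x560 float32, m along the optical axis (not along the pixel's ray), 0 where there is no reading), "camera_matrix" (3x3 intrinsics, pixels), "k1" (the pictures are not rectified: a ray, as slopes to the right and down, at radius r is drawn at 1 + k1 r^2 times it, then the intrinsics apply), "R" (3x3) and "t" (3): a world point X has camera coordinates R X + t. Camera axes: x right, y down, z forward; pixel columns grow to the right and rows downward; lengths in m; the calibration is good to about 2 mm. A picture is of the moment at which its call begins.
- manip.close_job(): hands the job in, once; it reports no verdict.
The state is a dict: "clock": time; "joint_positions": joint angles; "qd": joint speeds; "effort": joint torques, N m; "ee_pos": TCP position; "tcp_rot": TCP orientation; "wrist_force": force on the tool from outside, world axes, zero at the start; "ft_torque": the same for the moment, N m; "grip_width": finger opening in m.
Only numpy, scipy, OpenCV 4.12 (cv2) and the standard library are available. Lean on these libraries where they do the work, as an engineer would, in place of code of your own. Each camera call takes 0.05 s, during which the arm holds its last target.

## Working session

There is one attempt and no reset: what is moved stays moved. The work goes in short steps, Python scripts to look and compute and a tool call to move; the robot and the scene stay as the last step left them, time stands still between calls to the robot, and variables do not carry over. Pictures are saved under pics/ and viewed, and the job is handed in when it is done.

Besides the shell and the picture viewer there is one more tool, called as name(argument=value, ...) on one line, values as JSON. step_arm: Moves the arm, as the interface text tells. Its arguments: {"type":"object","properties":{"commands":{"type":"string"}},"required":["commands"]}

```bash
mkdir -p pics; cat > h.py <<'E'
import numpy as np, cv2
from cell import manip, imaging
from scipy.spatial.transform import Rotation as Ro
def cap(n,tag):
    c=imaging.read_camera(n); np.savez(f'pics/{tag}.npz',**{k:np.array(v) for k,v in c.items()})
    cv2.imwrite(f'pics/{tag}.png',c['color'][:,:,::-1]); return c
def load(tag): return dict(np.load(f'pics/{tag}.npz'))
def cloud(c):
    K=c['camera_matrix'];h,w=c['z_map'].shape
    u,v=np.meshgrid(np.arange(w),np.arange(h))
    D=np.array([float(c['k1']),0,0,0,0])
    p=cv2.undistortPoints(np.stack([u.ravel(),v.ravel()],1).astype(np.float64)[:,None],K,D)[:,0]
    z=c['z_map'].ravel(); X=np.c_[p*z[:,None],z]
    W=(X-c['t'])@c['R']; W[z==0]=np.nan
    return W.reshape(h,w,3)
def proj(c,X):
    D=np.array([float(c['k1']),0,0,0,0])
    r,_=cv2.Rodrigues(c['R'])
    return cv2.projectPoints(np.atleast_2d(X).astype(float),r,c['t'].astype(float),c['camera_matrix'],D)[0][:,0]
def onplane(c,u,v,zz):
    D=np.array([float(c['k1']),0,0,0,0])
    p=cv2.undistortPoints(np.array([[[u,v]]],float),c['camera_matrix'],D)[0,0]
    d=np.array([p[0],p[1],1])@c['R']; o=-c['R'].T@c['t']
    return o+d*(zz-o[2])/d[2]
def st():
    s=manip.read_state(); R=Ro.from_rotvec(s['tcp_rot']).as_matrix()
    print('t',s['clock'],'p',np.round(s['ee_pos'],4),'F',np.round(s['wrist_force'],2),'T',np.round(s['ft_torque'],3),'w',s['grip_width'],'q',np.round(s['joint_positions'],3)); print(np.round(R,3)); return s,R
E
python3 - <<'E'
from h import *
st()
for n in('scene','side','wrist'):
    c=cap(n,n+'0'); print(n,np.round(-c['R'].T@c['t'],3),c['k1'])
E
```

```text
t 0.0 p [0.2533 0.5156 0.2062] F [-0.27  0.04 -0.16] T [-0.067  0.03  -0.038] w 0.08537058685261519 q [ 0.993  0.277  1.506  0.     1.361 -0.121]
[[-0.001 -0.897  0.441]
 [-0.002  0.441  0.897]
 [-1.     0.    -0.002]]
scene [ 0.159 -0.341  0.907] -0.1759379218903247
side [ 0.267 -0.474  0.558] 0.049294987634797977
wrist [0.192 0.547 0.372] -0.02286507847282218
```

View pics/scene0.png

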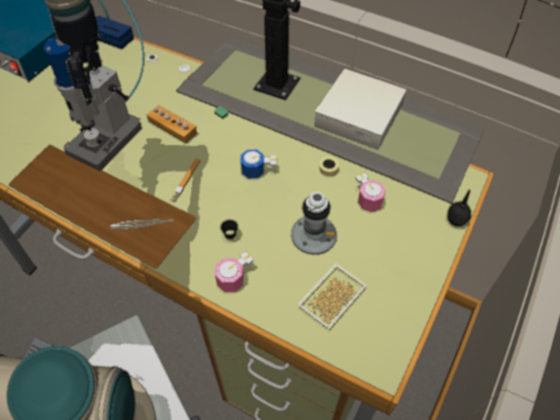

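View pics/side0.png

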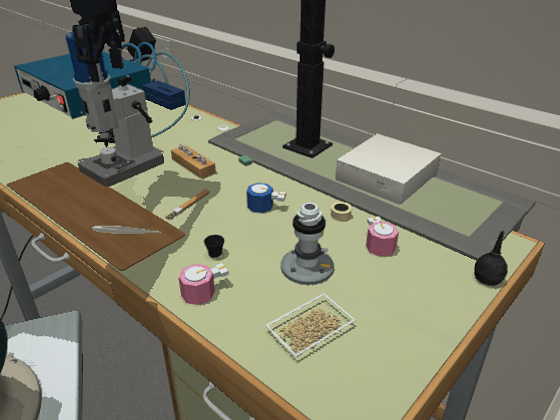

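View pics/wrist0.png

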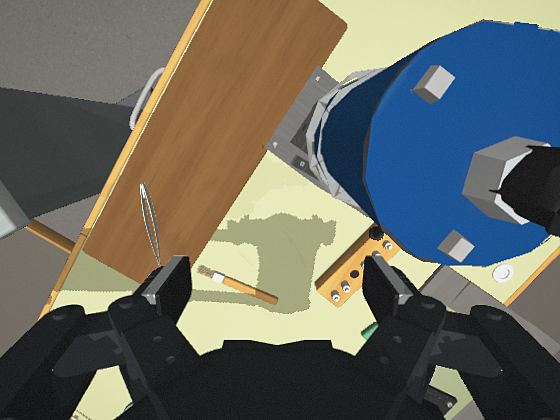

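```bash
python3 - <<'E'
from h import *
for n,box in(('scene0',(195,120,400,340)),('side0',(170,170,430,370))):
    c=load(n); x0,y0,x1,y1=box
    W=cloud(c)
    print(n,'tcp px',proj(c,[.2533,.5156,.206]))
    im=c['color'][y0:y1,x0:x1,::-1]
    cv2.imwrite(f'pics/{n}_crop.png',cv2.resize(im,None,fx=3,fy=3,interpolation=cv2.INTER_CUBIC)[:600,:800] if n=='scene0x' else cv2.resize(im,(int((x1-x0)*2.7),int((y1-y0)*2.7)),interpolation=cv2.INTER_CUBIC))
    hsv=cv2.cvtColor(c['color'],cv2.COLOR_RGB2HSV)
    sub=np.zeros(W.shape[:2],bool); sub[y0:y1,x0:x1]=1
    blue=sub&(hsv[...,0]>105)&(hsv[...,0]<130)&(hsv[...,1]>120)&(hsv[...,2]>50)
    b=W[blue]; b=b[np.isfinite(b[:,0])]
    print('blue',len(b),np.round(np.nanpercentile(b,[2,50,98],axis=0),3))
    for (u,v) in ([(253,157),(272,160),(316,198),(314,206),(314,235),(330,234),(333,297),(230,229),(329,166),(229,268),(371,188)] if n=='scene0' else [(261,189),(280,195),(309,209),(307,264),(327,266),(311,327),(214,245),(341,209)]):
        print((u,v),np.round(W[v,u],4))
E
```

```text
scene0 tcp px [[97.64125295 96.25523565]]
blue 317 [[0.475 0.326 0.005]
 [0.491 0.333 0.03 ]
 [0.521 0.37  0.042]]
(253, 157) [0.5036 0.3514 0.0398]
(272, 160) [0.5374 0.329  0.0324]
(316, 198) [0.5196 0.138  0.1256]
(314, 206) [0.5099 0.1289 0.1185]
(314, 235) [0.513  0.1251 0.026 ]
(330, 234) [0.5456 0.1165 0.0154]
(333, 297) [0.4769 0.0023 0.0059]
(230, 229) [0.3847 0.2352 0.0035]
(329, 166) [0.6406 0.2621 0.0185]
(229, 268) [0.3332 0.1343 0.0434]
(371, 188) [0.6691 0.1532 0.042 ]
side0 tcp px [[111.52519355  94.65900631]]
blue 488 [[0.475 0.324 0.003]
 [0.493 0.332 0.027]
 [0.522 0.367 0.041]]
(261, 189) [0.5026 0.348  0.042 ]
(280, 195) [0.536  0.3272 0.0337]
(309, 209) [0.5197 0.134  0.1246]
(307, 264) [0.5158 0.123  0.0215]
(327, 266) [0.5499 0.1164 0.0135]
(311, 327) [ 0.4746 -0.0013  0.0106]
(214, 245) [0.3806 0.2365 0.0112]
(341, 209) [0.6412 0.2623 0.0191]
```

```bash
ls pics
```

```text
scene0.npz
scene0.png
scene0_crop.png
side0.npz
side0.png
side0_crop.png
wrist0.npz
wrist0.png
```

View pics/scene0_crop.png

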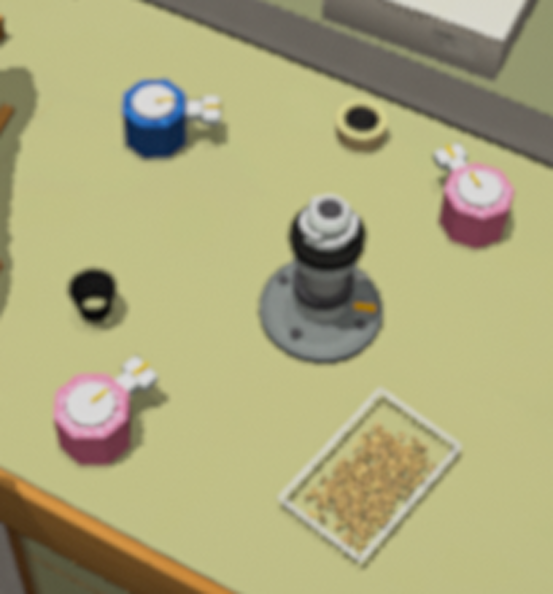

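View pics/side0_crop.png

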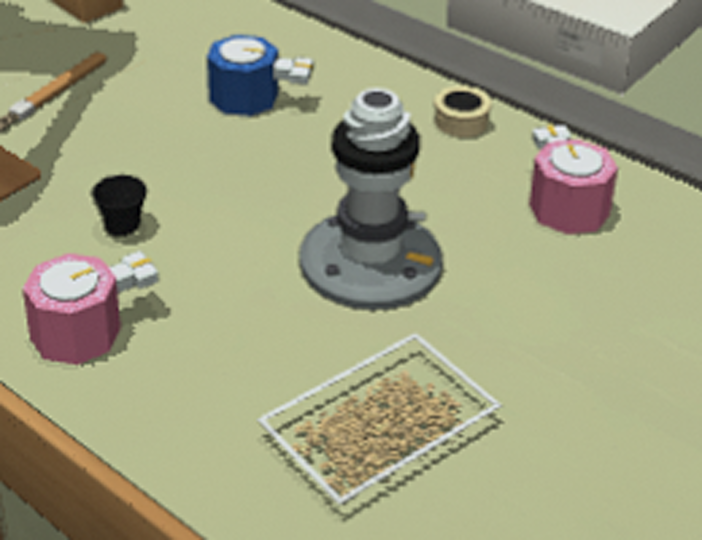

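```bash
python3 - <<'E'
from h import *
from scipy.optimize import least_squares
A=[]
def circ(P,r=None):
    f=lambda q: np.hypot(P[:,0]-q[0],P[:,1]-q[1])-(q[2] if r is None else r)
    s=least_squares(f,[*P.mean(0)[:2],.03][:3 if r is None else 2],loss='soft_l1',f_scale=.001); return np.round(s.x,4)
for n in('scene0','side0'):
    c=load(n);W=cloud(c);hsv=cv2.cvtColor(c['color'],cv2.COLOR_RGB2HSV)
    P=W.reshape(-1,3);ok=np.isfinite(P[:,0]);H=hsv.reshape(-1,3)
    near=ok&(np.hypot(P[:,0]-.517,P[:,1]-.13)<.07)
    Q=P[near]; print(n,'zmax',np.sort(Q[:,2])[-15:].round(4))
    for zl,zh in((.006,.022),(.03,.05),(.05,.07),(.07,.085),(.085,.102),(.1,.112),(.112,.12),(.12,.13)):
        q=Q[(Q[:,2]>zl)&(Q[:,2]<zh)]; 
        if len(q)>8: print(zl,len(q),q.min(0).round(3),q.max(0).round(3),circ(q))
    # mark
    m=near&(H[:,0]>8)&(H[:,0]<24)&(H[:,1]>150)&(P[:,2]<.03)
    print('mark',m.sum(),P[m].mean(0).round(4),P[m].min(0).round(3),P[m].max(0).round(3))
    np.savez(f'pics/{n}_q.npz',Q=Q)
    # head
    nh=ok&(np.hypot(P[:,0]-.503,P[:,1]-.348)<.08)&(P[:,2]>.004)
    q=P[nh]; hq=H[nh]
    top=q[:,2]>.037
    blue=(hq[:,0]>100)&(hq[:,0]<130)&(hq[:,1]>100)
    print('top',top.sum(),q[top].mean(0).round(4),q[top].min(0).round(3),q[top].max(0).round(3))
    g=(~blue)&(q[:,2]>.022)&(q[:,2]<.037)&(np.hypot(q[:,0]-.503,q[:,1]-.348)>.027)
    print('jet',g.sum(),q[g].mean(0).round(4),q[g].min(0).round(3),q[g].max(0).round(3))
    b=q[blue&(q[:,2]<.04)]
    print('bluefit',circ(b,.026),len(b))
E
```

```text
scene0 zmax [0.1264 0.1264 0.1265 0.1266 0.1268 0.1268 0.1268 0.1268 0.1269 0.1271
 0.1273 0.1274 0.1274 0.1278 0.1281]
0.006 937 [0.476 0.094 0.006] [0.568 0.185 0.022] [0.5231 0.1415 0.0361]
0.03 211 [0.499 0.118 0.03 ] [0.552 0.159 0.05 ] [0.5235 0.1411 0.0213]
0.05 52 [0.506 0.122 0.05 ] [0.532 0.149 0.065] [-184.5528 -206.9526  277.7271]
0.07 76 [0.498 0.115 0.073] [0.537 0.147 0.085] [0.5222 0.1407 0.0238]
0.085 300 [0.495 0.113 0.085] [0.548 0.167 0.102] [0.522  0.1405 0.0239]
0.1 92 [0.496 0.114 0.1  ] [0.543 0.163 0.112] [0.5237 0.1417 0.0206]
0.112 105 [0.503 0.12  0.112] [0.538 0.16  0.12 ] [0.5232 0.1415 0.0173]
0.12 170 [0.507 0.125 0.12 ] [0.537 0.155 0.128] [0.521  0.1389 0.0103]
mark 20 [0.5468 0.1193 0.0135] [0.54  0.113 0.009] [0.553 0.125 0.017]
top 314 [0.4996 0.3489 0.0405] [0.475 0.326 0.037] [0.532 0.377 0.047]
jet 94 [0.5334 0.3307 0.0322] [0.474 0.318 0.023] [0.55  0.356 0.037]
bluefit [0.5003 0.3535] 299
side0 zmax [0.1261 0.1262 0.1263 0.1263 0.1263 0.1264 0.1265 0.1265 0.1266 0.1266
 0.1267 0.1267 0.1269 0.1271 0.1272]
0.006 1092 [0.476 0.092 0.006] [0.567 0.18  0.022] [0.5213 0.138  0.0351]
0.03 319 [0.499 0.116 0.03 ] [0.551 0.157 0.05 ] [0.522  0.1394 0.0206]
0.05 162 [0.505 0.121 0.05 ] [0.536 0.145 0.069] [0.5217 0.1397 0.0161]
0.07 149 [0.497 0.114 0.074] [0.541 0.144 0.085] [0.5218 0.1396 0.0239]
0.085 408 [0.494 0.11  0.085] [0.548 0.159 0.102] [0.5211 0.1379 0.0234]
0.1 140 [0.502 0.113 0.1  ] [0.543 0.158 0.112] [0.5232 0.1416 0.0194]
0.112 123 [0.502 0.119 0.112] [0.538 0.151 0.12 ] [0.5226 0.1411 0.0176]
0.12 178 [0.507 0.123 0.12 ] [0.535 0.153 0.127] [0.5208 0.1364 0.0106]
mark 19 [0.5476 0.1192 0.0135] [0.541 0.114 0.01 ] [0.554 0.126 0.016]
top 296 [0.498  0.3478 0.0408] [0.472 0.325 0.037] [0.526 0.379 0.046]
jet 107 [0.529  0.3292 0.0313] [0.472 0.315 0.022] [0.549 0.356 0.036]
bluefit [0.4998 0.3522] 428
```

```bash
python3 - <<'E'
from h import *
for n,(x0,y0,x1,y1),s in(('side0',(240,175,310,225),11),('side0',(270,195,350,285),6.5),('scene0',(235,140,285,180),14),('scene0',(285,185,345,255),8),('side0',(255,290,365,365),7),('scene0',(290,255,375,330),8)):
    c=load(n)
    cv2.imwrite(f'pics/z_{n}_{x0}.png',cv2.resize(c['color'][y0:y1,x0:x1,::-1],None,fx=s,fy=s,interpolation=cv2.INTER_NEAREST))
E
ls pics
```

```text
scene0.npz
scene0.png
scene0_crop.png
scene0_q.npz
side0.npz
side0.png
side0_crop.png
side0_q.npz
wrist0.npz
wrist0.png
z_scene0_235.png
z_scene0_285.png
z_scene0_290.png
z_side0_240.png
z_side0_255.png
z_side0_270.png
```

View pics/z_side0_240.png

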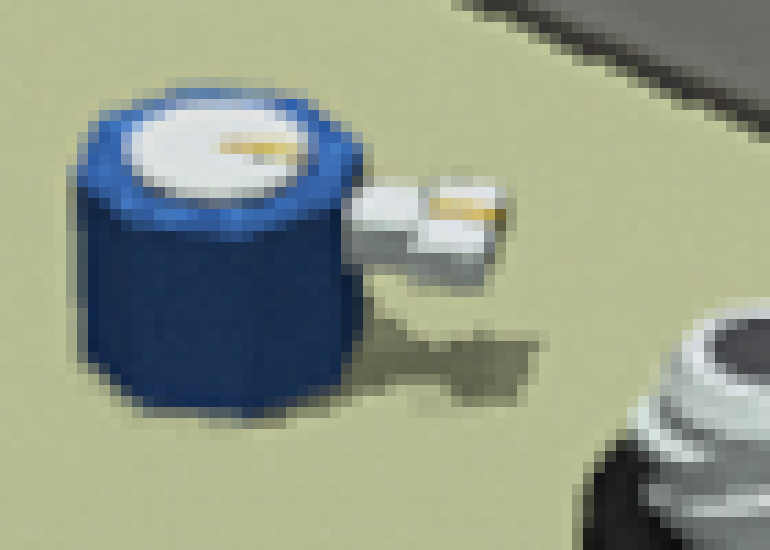

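View pics/z_scene0_235.png

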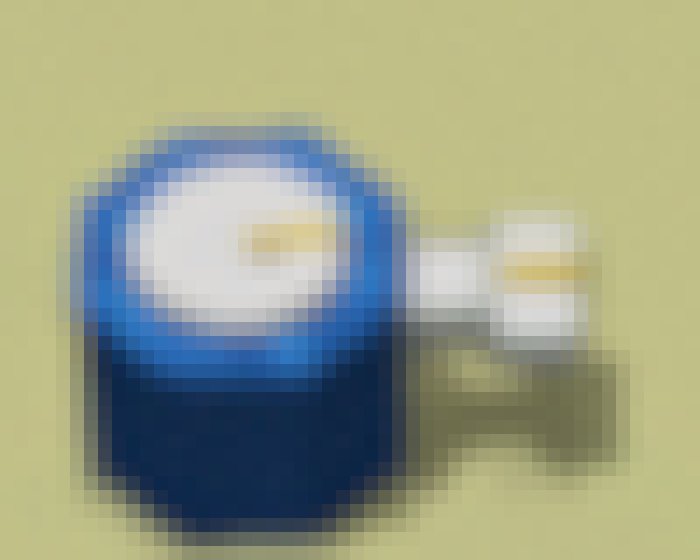

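View pics/z_scene0_285.png

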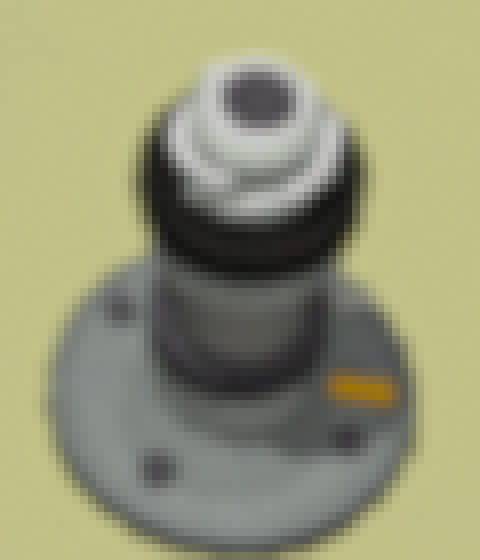

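View pics/z_side0_270.png

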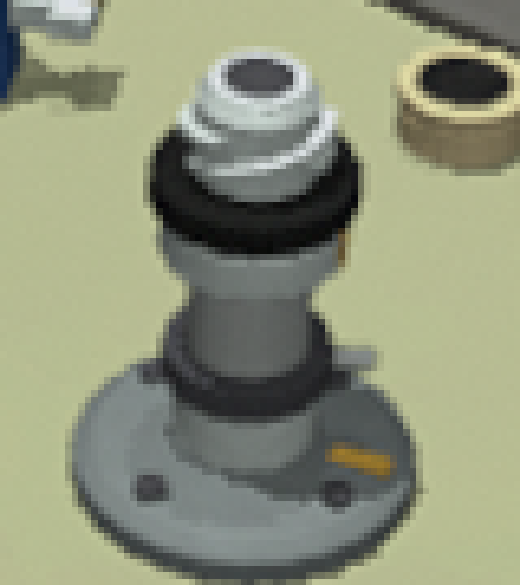

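View pics/z_scene0_290.png

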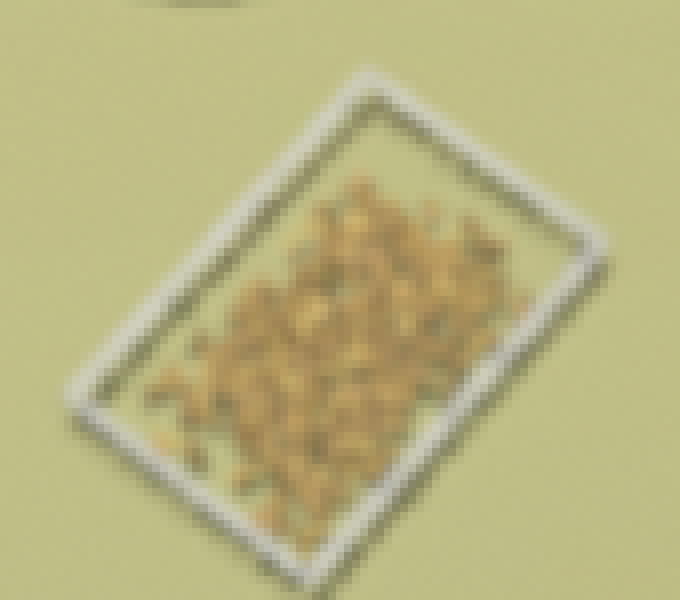

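View pics/z_side0_255.png

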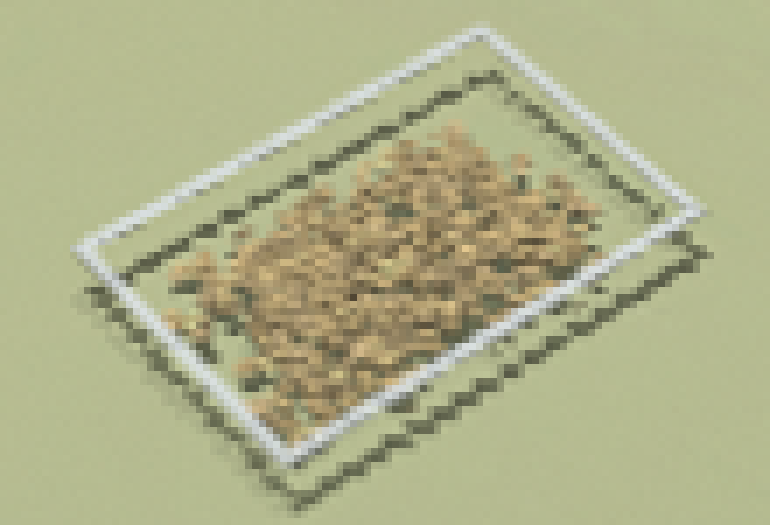

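```bash
python3 - <<'E'
from h import *
S=load('scene0');D=load('side0')
ctr=[]
for c,pts in((S,[(336.2,264.4),(365,285.6),(328.7,327.5),(300,305)]),(D,[(323.9,294.6),(355.4,320),(296.4,355.7),(266.4,325.3)])):
    P=np.array([onplane(c,u,v,.015) for u,v in pts]); ctr.append(P.mean(0)); print('tray',P[:,:2].round(4).tolist(),P.mean(0).round(4),[np.linalg.norm(P[i]-P[i-1]).round(3) for i in range(4)])
t=np.mean(ctr,0)
for c,a,s in((S,[(252.9,157.4),(258.6,156.6),(271,159.3),(276.4,159.3)],0),(D,[(240+224/11,175+147/11),(240+300/11,175+153/11),(240+430/11,175+209/11),(240+502/11,175+214/11)],0)):
    P=np.array([onplane(c,u,v,z) for (u,v),z in zip(a,[.0435,.0435,.035,.035])]);print('headline',P[:,:2].round(4).tolist(),np.degrees(np.arctan2(P[-1,1]-P[0,1],P[-1,0]-P[0,0])))
# pipe bore, mark
for c,b,m0,m1 in((S,(285+260/8,185+98/8),(285+328/8,185+385/8),(285+396/8,185+393/8)),(D,(270+261/6.5,195+76/6.5),(270+328/6.5,195+453/6.5),(270+392/6.5,195+464/6.5))):
    o=onplane(c,*b,.126); a=onplane(c,*m0,.0135);e=onplane(c,*m1,.0135)
    print('bore',o.round(4),'mark',a.round(4),e.round(4),np.degrees(np.arctan2(e[1]-a[1],e[0]-a[0])))
# depth of foot top
for n in('scene0_q','side0_q'):
    Q=np.load(f'pics/{n}.npz')['Q']; r=np.hypot(Q[:,0]-.522,Q[:,1]-.14)
    f=Q[(r>.034)&(r<.044)&(Q[:,2]<.03)]; print('foot z',np.percentile(f[:,2],[10,50,90]).round(4))
    print('rim z',np.percentile(Q[r<.012][:,2],[10,50,90]).round(4))
    s=Q[(r>.019)&(r<.026)&(Q[:,2]>.08)]; print('seal',np.percentile(s[:,2],[50,80,95]).round(4))
E
```

```text
tray [[0.5174, 0.053], [0.5379, -0.0125], [0.4337, -0.0474], [0.4135, 0.0162]] [0.4756 0.0023 0.015 ] [np.float64(0.11), np.float64(0.069), np.float64(0.11), np.float64(0.067)]
tray [[0.5172, 0.0519], [0.5406, -0.0126], [0.4348, -0.0476], [0.4121, 0.0185]] [0.4762 0.0026 0.015 ] [np.float64(0.11), np.float64(0.069), np.float64(0.111), np.float64(0.07)]
headline [[0.5014, 0.3476], [0.5129, 0.3434], [0.5354, 0.3298], [0.5453, 0.3239]] -28.2959237132131
headline [[0.5014, 0.3484], [0.514, 0.3421], [0.5348, 0.3294], [0.5467, 0.3236]] -28.724532839828957
bore [0.5227 0.1378 0.126 ] mark [0.5408 0.1232 0.0135] [0.554  0.1126 0.0135] -38.903070087508056
bore [0.5231 0.1377 0.126 ] mark [0.5406 0.123  0.0135] [0.5548 0.1137 0.0135] -33.34195400866567
foot z [0.0078 0.0108 0.0137]
rim z [0.1232 0.1248 0.1265]
seal [0.0984 0.1001 0.1115]
foot z [0.0094 0.0118 0.0137]
rim z [0.124  0.1253 0.1262]
seal [0.0986 0.1003 0.1132]
```

```bash
python3 - <<'E'
from h import *
for n,pts in(('wrist0',[(430,80),(470,150),(500,250),(380,130),(500,190),(350,110),(300,130),(440,250),(150,210)]),('scene0',[(60,60),(80,20),(85,60),(100,80),(110,100),(95,130),(78,85),(95,105),(130,140)])):
    c=load(n);W=cloud(c)
    for p in pts: print(n,p,W[p[1],p[0]].round(3))
E
```

```text
wrist0 (430, 80) [0.197 0.58  0.308]
wrist0 (470, 150) [0.216 0.586 0.302]
wrist0 (500, 250) [0.245 0.586 0.303]
wrist0 (380, 130) [0.203 0.569 0.302]
wrist0 (500, 190) [0.223 0.583 0.314]
wrist0 (350, 110) [0.197 0.571 0.272]
wrist0 (300, 130) [0.204 0.57  0.031]
wrist0 (440, 250) [0.237 0.572 0.303]
wrist0 (150, 210) [0.21  0.355 0.012]
scene0 (60, 60) [0.211 0.558 0.286]
scene0 (80, 20) [0.26  0.478 0.403]
scene0 (85, 60) [0.248 0.483 0.32 ]
scene0 (100, 80) [0.278 0.603 0.173]
scene0 (110, 100) [0.285 0.593 0.12 ]
scene0 (95, 130) [0.233 0.594 0.054]
scene0 (78, 85) [0.22  0.451 0.298]
scene0 (95, 105) [0.249 0.575 0.138]
scene0 (130, 140) [nan nan nan]
```

```bash
python3 - <<'E'
from h import *
c=load('scene0'); cv2.imwrite('pics/zs.png',cv2.resize(c['color'][0:180,0:210,::-1],None,fx=3.3,fy=3.3,interpolation=cv2.INTER_CUBIC))
E
```

```text
(no output)
```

View pics/zs.png

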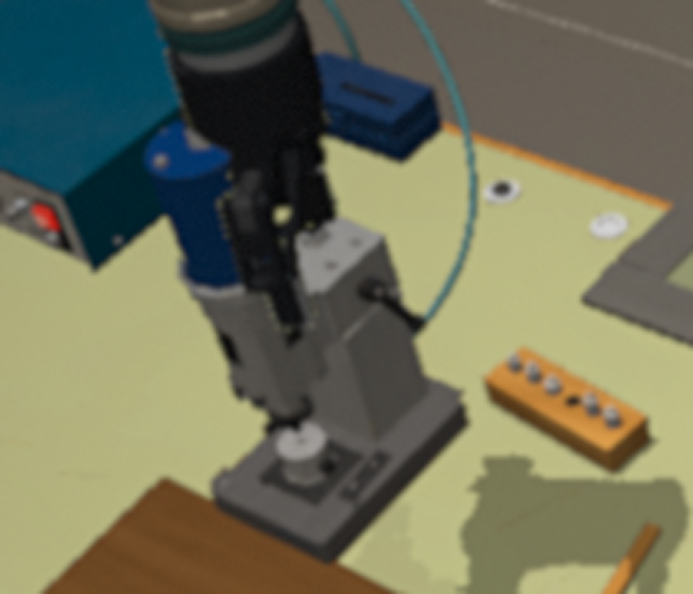

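step_arm(commands="0 -48 -6 0.008 85; 0 -48 -6 0.008 85; 0 -48 -6 0.008 85; 0 -48 -6 0.008 85; 0 -48 -6 0.008 85")

```text
clock: 0.65
ee_pos: [0.4534, 0.3806, 0.2042]
tcp_rot: [-0.843, 1.405, 0.848]
wrist_force: [-0.1, 1.3, 0.1]
grip_width: 0.0848
```

```bash
python3 - <<'E'
from h import *
s,R=st(); print('zang',np.degrees(np.arctan2(R[1,2],R[0,2])), 'delta tool', R.T@(np.array([.5005,.35,.2])-s['ee_pos']))
c=cap('wrist','w1'); print(-c['R'].T@c['t'])
E
```

```text
t 0.65 p [0.4534 0.3806 0.2042] F [-0.08  1.35  0.15] T [ 0.087 -0.084 -0.025] w 0.0847626220849285 q [ 0.579  0.305  1.47   0.003  1.371 -0.508]
[[-0.005 -0.885  0.466]
 [ 0.     0.466  0.885]
 [-1.     0.005 -0.002]]
zang 62.209016304756716 delta tool [ 0.00393375 -0.05594573 -0.00510867]
[0.39343627 0.41338997 0.37030531]
```

View pics/w1.png

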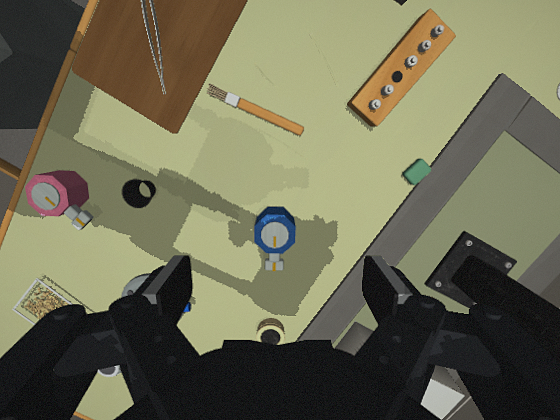

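```bash
python3 - <<'E'
from h import *
c=load('w1'); cv2.imwrite('pics/w1z.png',cv2.resize(c['color'][195:280,235:315,::-1],None,fx=7,fy=7,interpolation=cv2.INTER_NEAREST))
E
```

```text
(no output)
```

View pics/w1z.png

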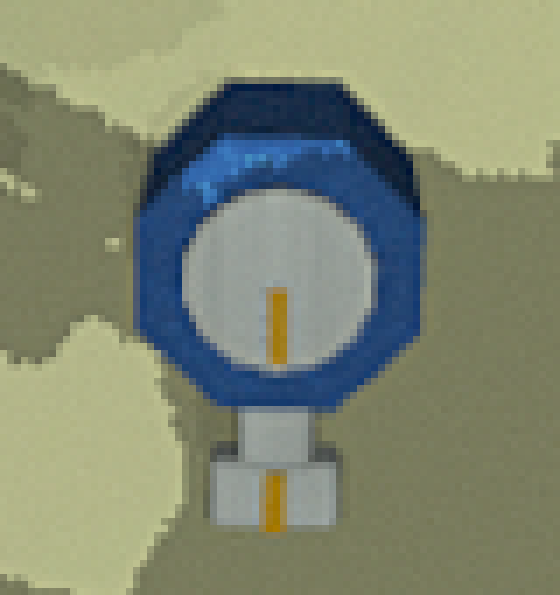

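```bash
python3 - <<'E'
from h import *
c=load('w1')
f=lambda u,v,z:onplane(c,235+u/7-.5/7,195+v/7,z)
print('disc',f(280,279,.043),'oct',f(280,272,.042),'jet end',f(274,530,.035), f(274,475,.035))
a=f(280,279,.043);b=f(274,530,.035);print(np.degrees(np.arctan2(*(b-a)[:2][::-1])),np.linalg.norm((b-a)[:2]))
s,R=st(); t=np.array([a[0],a[1],.2]);print(R.T@(t-s['ee_pos']))
E
```

```text
disc [0.49928278 0.35466666 0.043     ] oct [0.49847503 0.35508623 0.042     ] jet end [0.54437146 0.3294853  0.035     ] [0.53467644 0.33462966 0.035     ]
-29.182712692965186 0.051643874768921294
t 0.7 p [0.4613 0.3753 0.2038] F [ 4.25 -2.22  0.1 ] T [-0.072 -0.17  -0.022] w 0.0849882295190807 q [ 0.57   0.308  1.466 -0.006  1.368 -0.51 ]
[[ 0.002 -0.882  0.471]
 [-0.005  0.471  0.882]
 [-1.    -0.004 -0.004]]
[ 0.00394843 -0.04323926 -0.00030107]
```

step_arm(commands="0 -38 -2 0.01 85; 0 0 0 0 85;0 0 0 0 85")

```text
clock: 1.0
ee_pos: [0.4973, 0.3521, 0.2023]
tcp_rot: [-0.833, 1.41, 0.824]
wrist_force: [-0.3, 0.6, -1.3]
grip_width: 0.0849
```

```bash
python3 - <<'E'
from h import *
s,R=st(); print('zang',np.degrees(np.arctan2(R[1,2],R[0,2])))
c=cap('wrist','w2'); print(-c['R'].T@c['t'])
cv2.imwrite('pics/w2z.png',cv2.resize(c['color'][195:345,205:355,::-1],None,fx=4,fy=4,interpolation=cv2.INTER_NEAREST))
E
```

```text
t 1.0 p [0.4973 0.3521 0.2023] F [-0.27  0.62 -1.34] T [ 0.033  0.046 -0.057] w 0.08485373908046963 q [ 0.506  0.332  1.434 -0.006  1.378 -0.557]
[[ 0.    -0.874  0.486]
 [-0.006  0.486  0.874]
 [-1.    -0.003 -0.005]]
zang 60.94094371669557
[0.43716583 0.38730619 0.36790428]
```

View pics/w2.png

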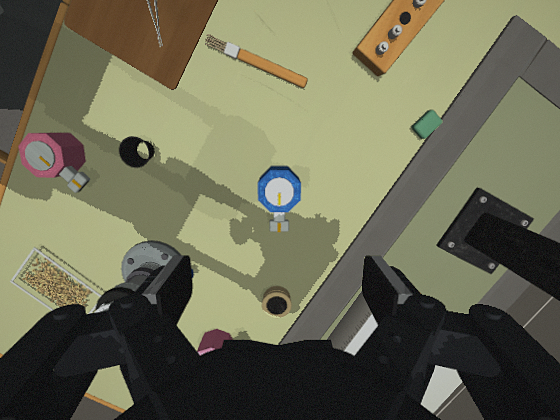

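View pics/w2z.png

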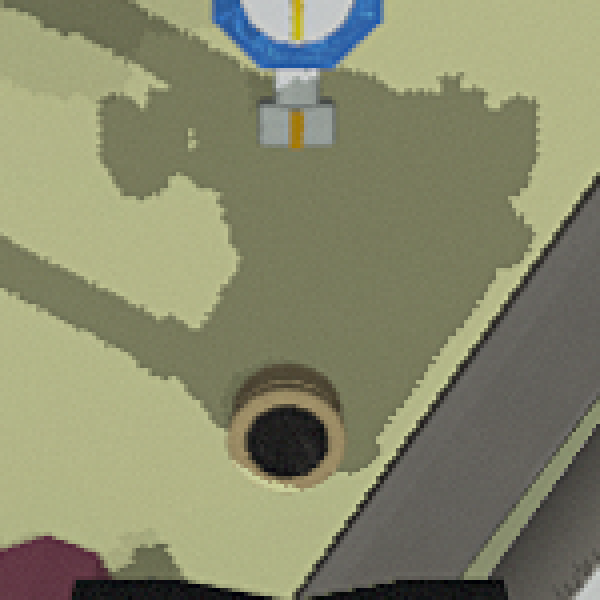

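```bash
python3 - <<'E'
from h import *
c=load('w2')
cv2.imwrite('pics/w2y.png',cv2.resize(c['color'][155:240,245:315,::-1],None,fx=7,fy=7,interpolation=cv2.INTER_NEAREST))
W=cloud(c); hsv=cv2.cvtColor(c['color'],cv2.COLOR_RGB2HSV)
m=np.zeros(W.shape[:2],bool);m[150:240,240:320]=1
t=m&(W[...,2]>.036); print('top pts',np.nanmean(W[t],0),np.nanmin(W[t],0),np.nanmax(W[t],0))
print('mid tips?',)
E
```

```text
top pts [0.49822234 0.35426162 0.04010046] [0.47226032 0.32719471 0.03618969] [0.52546236 0.38036595 0.04406193]
mid tips?
```

View pics/w2y.png

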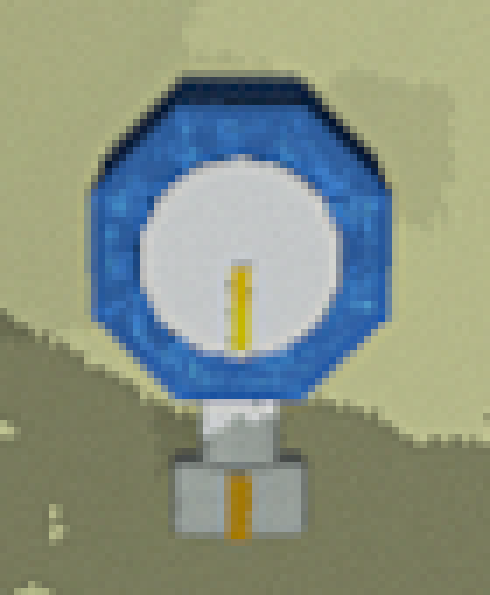

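```bash
python3 - <<'E'
from h import *
c=load('w2')
f=lambda u,v,z:onplane(c,245+u/7-.5,155+v/7-.5,z)
a=f(241,257,.043);b=f(240,537,.035)
print('disc',a,'oct',f(241,251.5,.0405),'jetend',b,np.degrees(np.arctan2(*(b-a)[:2][::-1])),np.linalg.norm((b-a)[:2]))
s,R=st(); t=np.array([.4990,.3540,.015]);print(R.T@(t-s['ee_pos']))
# scene check projections of candidate centre
for n in('scene0','side0'):
    q=load(n); print(n,proj(q,[[.499,.354,.043],[.5005,.350,.043],[.4997,.352,.043]]))
E
```

```text
disc [0.49869687 0.35430921 0.043     ] oct [0.49836002 0.35450371 0.0405    ] jetend [0.5437754  0.32919189 0.035     ] -29.126136913487468 0.051603815691956545
t 1.05 p [0.4976 0.352  0.2023] F [ 0.74 -0.7   0.65] T [ 0.004  0.013 -0.016] w 0.08498336722629468 q [ 0.506  0.332  1.434 -0.007  1.377 -0.557]
[[ 0.001 -0.874  0.485]
 [-0.007  0.485  0.874]
 [-1.    -0.005 -0.006]]
[0.18725578 0.00061612 0.00345674]
scene0 [[250.46780564 156.0485427 ]
 [251.99100835 156.98610262]
 [251.20823953 156.52594167]]
side0 [[258.41311254 187.40946965]
 [259.69127683 188.26407052]
 [259.02747532 187.84016878]]
```

step_arm(commands="45 0 2.4 0 85; 45 0 0 0 85; 35 0 0 0 85; 0 0 0 0 85")

```text
clock: 1.45
ee_pos: [0.4972, 0.3575, 0.0765]
tcp_rot: [-0.837, 1.402, 0.827]
wrist_force: [0.1, 0.2, -0.0]
grip_width: 0.0852
```

```bash
python3 - <<'E'
from h import *
s,R=st(); t=np.array([.4995,.3525,.015]);print(R.T@(t-s['ee_pos']))
c=cap('wrist','w3')
c=cap('scene','s3');cv2.imwrite('pics/s3z.png',cv2.resize(c['color'][60:220,180:380,::-1],None,fx=3,fy=3,interpolation=cv2.INTER_CUBIC))
E
```

```text
t 1.45 p [0.4972 0.3575 0.0765] F [ 0.06  0.19 -0.01] T [-0.056  0.038 -0.051] w 0.08523737066153621 q [ 0.514  0.425  1.618 -0.007  1.095 -0.553]
[[ 0.006 -0.877  0.481]
 [-0.003  0.481  0.877]
 [-1.    -0.007  0.   ]]
[ 0.06154032 -0.00402426 -0.00332218]
```

View pics/w3.png

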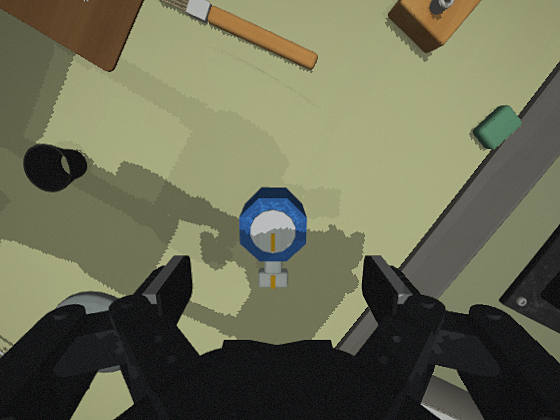

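View pics/s3z.png

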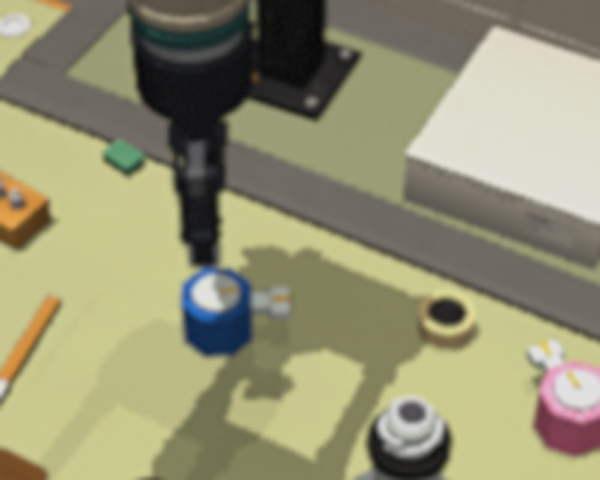

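```bash
python3 - <<'E'
from h import *
c=load('w3')
a=onplane(c,272.5,230.5,.043);b=onplane(c,273,287.5,.035);print(a,b,np.degrees(np.arctan2(*(b-a)[:2][::-1])))
# camera position in tool frame, nominal
for n in('w2','w3'): 
    c=load(n); print(n,-c['R'].T@c['t'])
s,R=st()
cv2.imwrite('pics/w3z.png',cv2.resize(c['color'][175:300,215:330,::-1],None,fx=5,fy=5,interpolation=cv2.INTER_NEAREST))
E
```

```text
[0.49828065 0.3543917  0.043     ] [0.54378033 0.32952562 0.035     ] -28.657090020546693
w2 [0.43716583 0.38730619 0.36790428]
w3 [0.43583694 0.39191086 0.24185838]
t 1.55 p [0.5009 0.3595 0.0814] F [ 0.47  0.25 -0.2 ] T [-0.044 -0.018 -0.041] w 0.08469370442835976 q [ 0.513  0.421  1.611 -0.007  1.096 -0.553]
[[ 0.015 -0.877  0.481]
 [ 0.001  0.481  0.877]
 [-1.    -0.012  0.008]]
```

View pics/w3z.png

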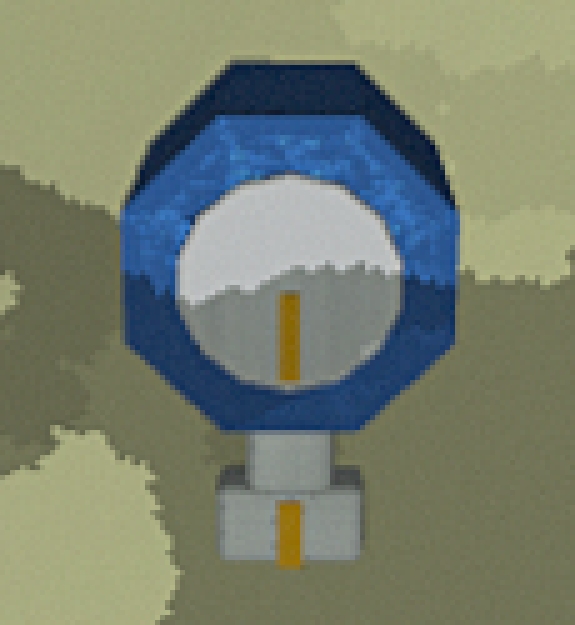

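step_arm(commands="0 0 -4 0 85; 0 0 0 0 85; 0 0 0 0 85")

```text
clock: 1.85
ee_pos: [0.5018, 0.3587, 0.0879]
tcp_rot: [-0.836, 1.38, 0.825]
wrist_force: [-0.3, -0.2, 0.3]
grip_width: 0.0851
```

```bash
python3 - <<'E'
from h import *
for i in range(2):
    s,R=st(); t=np.array([.4987,.353,.015]);print(R.T@(t-s['ee_pos'])); print(s['qd'].round(3) if hasattr(s['qd'],'round') else s['qd'])
    c=cap('wrist','w4')
s,R=st()
E
```

```text
t 1.85 p [0.5018 0.3587 0.0879] F [-0.34 -0.2   0.26] T [ 0.025  0.069 -0.056] w 0.08511777393679668 q [ 0.512  0.41   1.612 -0.007  1.095 -0.556]
[[ 0.024 -0.877  0.479]
 [ 0.007  0.479  0.878]
 [-1.    -0.018  0.018]]
[ 0.07272133  0.00129353 -0.00778169]
[ 0.002 -0.022 -0.011 -0.001  0.012 -0.001]
t 1.9 p [0.5018 0.3587 0.088 ] F [0.04 0.72 0.21] T [0.049 0.049 0.003] w 0.08491667772435632 q [ 0.512  0.41   1.612 -0.007  1.095 -0.556]
[[ 0.025 -0.877  0.479]
 [ 0.007  0.479  0.878]
 [-1.    -0.018  0.018]]
[ 0.07281675  0.001328   -0.00781729]
[-0.003  0.009  0.005  0.    -0.004  0.   ]
t 1.95 p [0.5016 0.3585 0.0875] F [ 0.25 -0.32  0.22] T [-0.031  0.03  -0.035] w 0.0851476250833187 q [ 0.511  0.41   1.613 -0.007  1.095 -0.556]
[[ 0.024 -0.877  0.479]
 [ 0.007  0.48   0.877]
 [-1.    -0.018  0.017]]
```

View pics/w4.png

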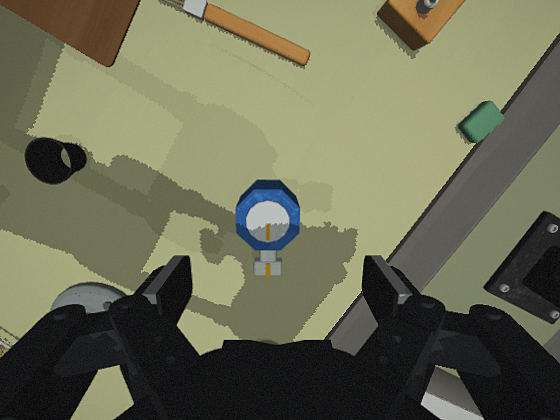

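step_arm(commands="6 0 -2 0 85; 6 0 -2 0 85; 6 0 -2 0 85; 6 0 -1 0 85; 6 0 0 0 85")

```text
clock: 2.45
ee_pos: [0.4994, 0.352, 0.0562]
tcp_rot: [-0.835, 1.379, 0.825]
wrist_force: [0.2, 0.0, 0.9]
grip_width: 0.0848
```

```bash
cat >> h.py <<'E'
def rep(t=None):
    s,R=st(); q=s['joint_positions']; print('pitch',(q[1]+q[2]+q[4]-np.pi).round(4),'zang',np.degrees(np.arctan2(R[1,2],R[0,2])).round(2),'qd',np.round(s['qd'],3))
    if t is not None: print('tool delta mm',(1e3*R.T@(np.array(t)-s['ee_pos'])).round(2))
E
python3 - <<'E'
from h import *
rep([.4987,.353,.015])
E
```

```text
t 2.45 p [0.4994 0.352  0.0562] F [0.16 0.   0.94] T [0.01  0.066 0.021] w 0.0847708954980742 q [ 0.504  0.432  1.666 -0.007  1.018 -0.563]
[[ 0.026 -0.877  0.48 ]
 [ 0.008  0.48   0.877]
 [-1.    -0.019  0.019]]
pitch -0.0262 zang 61.33 qd [-0.002  0.07   0.078 -0.001 -0.143 -0.   ]
tool delta mm [41.22  1.88 -0.2 ]
```

step_arm(commands="-45 0 0 0 85; -45 0 0 0 85; 0 0 0 0 85; 0 0 0 0 85")

```text
clock: 2.85
ee_pos: [0.495, 0.3499, 0.143]
tcp_rot: [-0.836, 1.39, 0.826]
wrist_force: [-0.4, -0.1, -1.2]
grip_width: 0.0852
```

```bash
python3 - <<'E'
from h import *
rep([.4987,.353,.015])
E
```

```text
t 2.85 p [0.495  0.3499 0.143 ] F [-0.36 -0.13 -1.21] T [-0.058  0.004  0.034] w 0.08516807373354411 q [ 0.504  0.354  1.552 -0.006  1.219 -0.563]
[[ 0.017 -0.877  0.48 ]
 [ 0.003  0.48   0.877]
 [-1.    -0.013  0.01 ]]
pitch -0.0158 zang 61.29 qd [-0.001 -0.023 -0.042  0.001  0.    -0.002]
tool delta mm [ 1.2805e+02 -5.0000e-02  3.1900e+00]
```

step_arm(commands="-50 0 0 0 85; -50 0 0 0 85; 0 0 0 0 85; 0 0 0 0 85; 10 0 0 0 85")

```text
clock: 3.35
ee_pos: [0.4916, 0.3485, 0.2282]
tcp_rot: [-0.837, 1.4, 0.827]
wrist_force: [-0.6, 0.3, 0.1]
grip_width: 0.0849
```

```bash
python3 - <<'E'
from h import *
rep([.4987,.353,.015])
E
```

```text
t 3.35 p [0.4916 0.3485 0.2282] F [-0.61  0.25  0.13] T [0.042 0.02  0.033] w 0.08493992240390028 q [ 0.505  0.305  1.411 -0.006  1.42  -0.564]
[[ 0.007 -0.877  0.481]
 [-0.002  0.481  0.877]
 [-1.    -0.008  0.001]]
pitch -0.0052 zang 61.28 qd [-0.003  0.074  0.251  0.002 -0.25   0.001]
tool delta mm [213.23  -2.48   7.08]
```

step_arm(commands="14 0 1 0 85; 14 0 1 0 85; 14 0 1 0 85; 14 -1 1 0 85; 14 -1 1 0 85")

```text
clock: 3.85
ee_pos: [0.4894, 0.3479, 0.1411]
tcp_rot: [-0.839, 1.422, 0.83]
wrist_force: [0.3, -0.4, 0.7]
grip_width: 0.0852
```

step_arm(commands="14 0 0 0 85; 14 0 0 0 85; 14 0 0 0 85; 14 0 0 0 85; 14 0 0 0 85")

```text
clock: 4.35
ee_pos: [0.4781, 0.341, 0.052]
tcp_rot: [-0.841, 1.449, 0.834]
wrist_force: [-1.1, 0.1, 0.4]
grip_width: 0.0853
```

```bash
python3 - <<'E'
from h import *
rep([.4987,.353,.015])
E
```

```text
t 4.35 p [0.4781 0.341  0.052 ] F [-1.06  0.1   0.36] T [-0.023 -0.029  0.028] w 0.08533563400394356 q [ 0.505  0.44   1.665 -0.006  1.079 -0.561]
[[-0.034 -0.877  0.48 ]
 [-0.025  0.481  0.876]
 [-0.999  0.018 -0.039]]
pitch 0.0423 zang 61.29 qd [-0.004  0.164  0.234 -0.    -0.347 -0.   ]
tool delta mm [ 35.99 -12.98  21.89]
```

step_arm(commands="-10 0 0 0 85; 0 0 0 0 85; 0 0 0 0 85")

```text
clock: 4.65
ee_pos: [0.473, 0.3382, 0.0557]
tcp_rot: [-0.842, 1.464, 0.836]
wrist_force: [-0.6, -0.3, -0.3]
grip_width: 0.0852
```

```bash
python3 - <<'E'
from h import *
rep([.4987,.353,.015])
E
```

```text
t 4.65 p [0.473  0.3382 0.0557] F [-0.56 -0.32 -0.3 ] T [-0.011 -0.035  0.062] w 0.08516947893978331 q [ 0.505  0.436  1.661 -0.006  1.101 -0.562]
[[-0.047 -0.876  0.48 ]
 [-0.032  0.481  0.876]
 [-0.998  0.026 -0.051]]
pitch 0.0572 zang 61.3 qd [-0.001 -0.005 -0.015  0.001 -0.008 -0.001]
tool delta mm [ 38.9  -16.39  27.38]
```

step_arm(commands="-14 0 0 0 85; -14 0 0 0 85; -14 0 0 0 85; -14 0 0 0 85; -14 0 0 0 85")

```text
clock: 5.15
ee_pos: [0.4759, 0.3402, 0.1282]
tcp_rot: [-0.842, 1.464, 0.836]
wrist_force: [0.7, 0.6, 0.2]
grip_width: 0.0851
```

```bash
python3 - <<'E'
from h import *
rep([.4987,.353,.015])
E
```

```text
t 5.15 p [0.4759 0.3402 0.1282] F [0.7  0.64 0.2 ] T [ 0.021  0.005 -0.053] w 0.08510187242394335 q [ 0.505  0.376  1.558 -0.006  1.265 -0.562]
[[-0.048 -0.876  0.48 ]
 [-0.033  0.481  0.876]
 [-0.998  0.026 -0.051]]
pitch 0.0574 zang 61.3 qd [ 0.002 -0.113 -0.229 -0.001  0.328 -0.   ]
tool delta mm [111.56 -16.76  27.95]
```

step_arm(commands="-14 0 0 0 85; -14 0 0 0 85; 45 0 0 0 85; 45 0 0 0 85; 0 0 0 0 85")

```text
clock: 5.65
ee_pos: [0.4793, 0.3419, 0.0748]
tcp_rot: [-0.84, 1.443, 0.833]
wrist_force: [-0.7, -1.0, -0.1]
grip_width: 0.085
```

```bash
python3 - <<'E'
from h import *
rep([.4987,.353,.015])
c=cap('wrist','w5')
rep([.4987,.353,.015])
E
```

```text
t 5.65 p [0.4793 0.3419 0.0748] F [-0.7  -0.96 -0.1 ] T [-0.012  0.039  0.025] w 0.08496664037698716 q [ 0.505  0.416  1.639 -0.006  1.123 -0.562]
[[-0.029 -0.877  0.48 ]
 [-0.022  0.481  0.877]
 [-0.999  0.015 -0.034]]
pitch 0.0363 zang 61.29 qd [ 0.002 -0.064 -0.089 -0.001  0.035 -0.001]
tool delta mm [ 58.95 -12.53  21.08]
t 5.7 p [0.4814 0.343  0.0776] F [-0.31  0.28  0.63] T [-0.009 -0.01  -0.054] w 0.08490705456686853 q [ 0.505  0.414  1.635 -0.006  1.124 -0.562]
[[-0.025 -0.877  0.48 ]
 [-0.02   0.481  0.877]
 [-1.     0.012 -0.029]]
pitch 0.031 zang 61.28 qd [ 0.001 -0.035 -0.075  0.003  0.015 -0.001]
tool delta mm [ 61.97 -11.15  18.87]
```

Works (−0.026). Repeat once: ascend gently, fast down, stop.

step_arm(commands="-14 0 0 0 85; -14 0 0 0 85; -14 0 0 0 85; -14 0 0 0 85; -10 0 0 0 85")

```text
clock: 6.2
ee_pos: [0.4874, 0.3469, 0.157]
tcp_rot: [-0.839, 1.424, 0.831]
wrist_force: [-0.5, 0.9, -0.1]
grip_width: 0.0851
```

step_arm(commands="45 0 0 0 85; 45 0 0 0 85; 0 0 0 0 85; 0 0 0 0 85")

```text
clock: 6.6
ee_pos: [0.4948, 0.3507, 0.0786]
tcp_rot: [-0.836, 1.399, 0.827]
wrist_force: [0.9, 0.0, 0.4]
grip_width: 0.0849
```

```bash
python3 - <<'E'
from h import *
rep([.4987,.353,.015])
E
```

```text
t 6.6 p [0.4948 0.3507 0.0786] F [0.91 0.04 0.43] T [ 0.043 -0.028  0.022] w 0.08490897015326412 q [ 0.505  0.414  1.631 -0.006  1.09  -0.562]
[[ 0.008 -0.877  0.48 ]
 [-0.002  0.48   0.877]
 [-1.    -0.008  0.003]]
pitch -0.0066 zang 61.29 qd [-0.001  0.011  0.018 -0.001  0.015  0.001]
tool delta mm [63.65 -1.77  3.72]
```

step_arm(commands="6 -1 2 0 85; 6 -0.8 1.5 0 85; 6 0 0 0 85; 6 0 0 0 85; 6 0 0 0 85")

```text
clock: 7.1
ee_pos: [0.5035, 0.3559, 0.0545]
tcp_rot: [-0.835, 1.386, 0.826]
wrist_force: [-0.5, -0.3, 0.2]
grip_width: 0.0851
```

```bash
python3 - <<'E'
from h import *
rep([.4987,.353,.015])
c=cap('wrist','w6')
E
```

```text
t 7.1 p [0.5035 0.3559 0.0545] F [-0.54 -0.32  0.2 ] T [-0.012  0.026 -0.03 ] w 0.08510191622373046 q [ 0.506  0.444  1.649 -0.006  1.029 -0.561]
[[ 0.02  -0.877  0.48 ]
 [ 0.005  0.48   0.877]
 [-1.    -0.015  0.014]]
pitch -0.0195 zang 61.3 qd [ 0.001  0.062  0.07  -0.002 -0.137 -0.   ]
tool delta mm [39.35  3.41 -5.33]
```

View pics/w6.png

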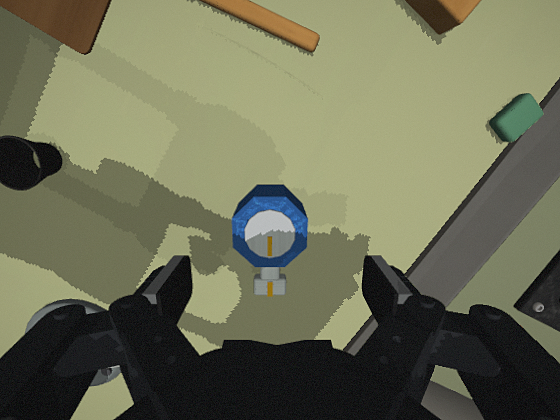

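step_arm(commands="4 1.5 -2.5 0 85; 4 1.5 -2 0 85; 4 0.5 -1 0 85; 4 0 0 0 85")

```text
clock: 7.55
ee_pos: [0.4963, 0.3517, 0.0355]
tcp_rot: [-0.836, 1.389, 0.826]
wrist_force: [-0.3, -0.0, -0.1]
grip_width: 0.085
```

```bash
python3 - <<'E'
from h import *
rep([.4987,.353,.015])
E
```

```text
t 7.55 p [0.4963 0.3517 0.0355] F [-0.31 -0.01 -0.13] T [0.001 0.053 0.016] w 0.08500521467782864 q [ 0.506  0.455  1.687 -0.007  0.984 -0.561]
[[ 0.017 -0.877  0.48 ]
 [ 0.003  0.48   0.877]
 [-1.    -0.013  0.011]]
pitch -0.0161 zang 61.3 qd [ 0.001  0.045  0.049  0.001 -0.096 -0.001]
tool delta mm [20.56 -1.25  2.04]
```

step_arm(commands="4 -0.7 1 0 85; 4 -0.3 0.5 0 85; 4 0 0 0 85; 4 0 0 0 85; 2 0 0 0 85")

```text
clock: 8.05
ee_pos: [0.4985, 0.3528, 0.0156]
tcp_rot: [-0.836, 1.389, 0.826]
wrist_force: [0.6, 0.3, 0.5]
grip_width: 0.085
```

```bash
python3 - <<'E'
from h import *
rep([.4987,.353,.015])
c=cap('wrist','w7')
E
```

```text
t 8.05 p [0.4985 0.3528 0.0156] F [0.65 0.29 0.45] T [-0.007  0.029  0.056] w 0.0849666874546049 q [ 0.505  0.48   1.703 -0.007  0.943 -0.56 ]
[[ 0.017 -0.877  0.48 ]
 [ 0.003  0.48   0.877]
 [-1.    -0.013  0.011]]
pitch -0.0161 zang 61.29 qd [-0.003  0.023  0.019 -0.001 -0.047 -0.001]
tool delta mm [ 0.63 -0.06  0.31]
```

View pics/w7.png

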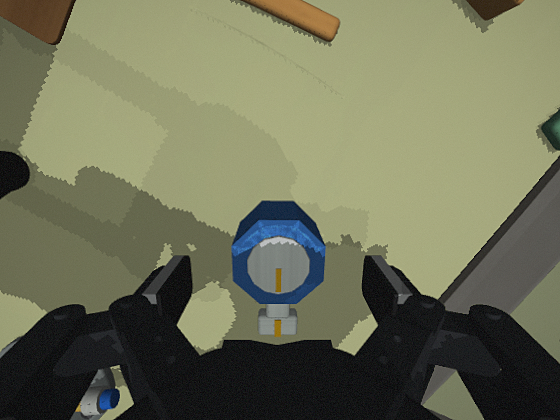

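step_arm(commands="0 0 0 0 45; 0 0 0 0 45; 0 0 0 0 45; 0 0 0 0 45")

```text
clock: 8.5
ee_pos: [0.4986, 0.3528, 0.0157]
tcp_rot: [-0.836, 1.389, 0.826]
wrist_force: [-0.3, 0.4, 0.2]
grip_width: 0.0447
```

```bash
python3 - <<'E'
from h import *
rep([.4987,.353,.015])
c=cap('wrist','w8')
E
```

```text
t 8.5 p [0.4986 0.3528 0.0157] F [-0.33  0.4   0.2 ] T [-0.05   0.038  0.021] w 0.04472537352129793 q [ 0.505  0.48   1.702 -0.007  0.943 -0.56 ]
[[ 0.017 -0.877  0.48 ]
 [ 0.003  0.48   0.877]
 [-1.    -0.013  0.011]]
pitch -0.0163 zang 61.29 qd [-0.001 -0.002  0.001  0.001  0.     0.001]
tool delta mm [0.67 0.03 0.17]
```

View pics/w8.png

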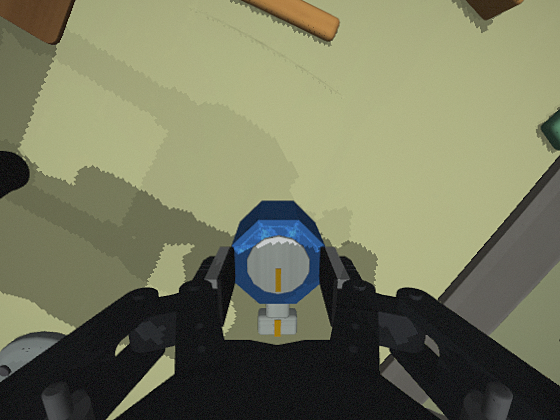

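step_arm(commands="0 0 0 0 20; 0 0 0 0 20; 0 0 0 0 20")

```text
clock: 8.85
ee_pos: [0.4987, 0.353, 0.0166]
tcp_rot: [-0.835, 1.388, 0.826]
wrist_force: [-0.3, 0.4, -1.2]
grip_width: 0.0284
```

```bash
python3 - <<'E'
from h import *
rep([.4987,.353,.015])
c=cap('wrist','w9')
cv2.imwrite('pics/w9z.png',cv2.resize(c['color'][180:350,180:380,::-1],None,fx=3.5,fy=3.5,interpolation=cv2.INTER_NEAREST))
E
```

```text
t 8.85 p [0.4987 0.353  0.0166] F [-0.3   0.42 -1.15] T [ 0.057  0.007 -0.052] w 0.028406813682442588 q [ 0.505  0.478  1.702 -0.007  0.944 -0.56 ]
[[ 0.018 -0.877  0.48 ]
 [ 0.004  0.48   0.877]
 [-1.    -0.014  0.012]]
pitch -0.0172 zang 61.3 qd [ 0.001 -0.001  0.001  0.    -0.     0.001]
tool delta mm [ 1.59  0.06 -0.02]
```

View pics/w9z.png

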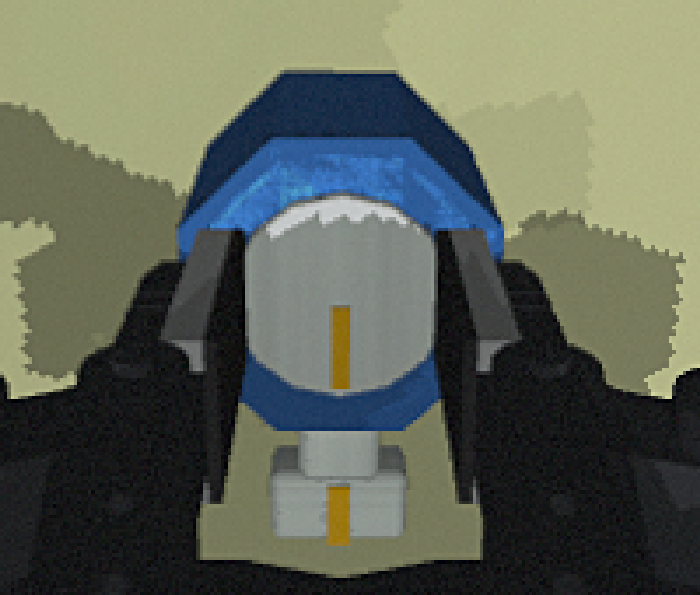

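```bash
python3 - <<'E'
from h import *
c=cap('side','d9')
cv2.imwrite('pics/d9z.png',cv2.resize(c['color'][90:270,180:380,::-1],None,fx=3.3,fy=3.3,interpolation=cv2.INTER_CUBIC))
print(proj(c,[[.4987,.353,.0166],[.4987,.353,.0086],[.4987,.353,.0276]]))
W=cloud(load('w9'))
for p in [(238,255),(316,255),(240,300),(312,300),(230,250),(277,260),(277,200)]: print(p,W[p[1],p[0]].round(4))
c9=load('w9');print(proj(c9,[[.4987,.353,.0166],[.4987,.353,.0086]]))
s,R=st()
for g in(-.011,.0,.008):
  for z in(.014,-.014): print(g,z,proj(c9,s['ee_pos']+R@np.array([g,0,z])))
E
```

```text
[[258.68381716 198.77029049]
 [258.76496866 202.06823807]
 [258.57090107 194.18758349]]
(238, 255) [0.4795 0.3429 0.0556]
(316, 255) [0.4972 0.3754 0.0563]
(240, 300) [0.4899 0.3404 0.077 ]
(312, 300) [0.5035 0.3669 0.0786]
(230, 250) [0.4809 0.3347 0.0383]
(277, 260) [0.4964 0.3549 0.0426]
(277, 200) [0.4775 0.3659 0.0008]
[[275.48099535 245.35872483]
 [275.37547771 240.38291067]]
t 8.95 p [0.4987 0.353  0.0165] F [-0.47 -0.78  2.45] T [0.007 0.064 0.018] w 0.028898824491960837 q [ 0.505  0.479  1.702 -0.007  0.944 -0.56 ]
[[ 0.018 -0.877  0.48 ]
 [ 0.004  0.48   0.877]
 [-1.    -0.014  0.012]]
-0.011 0.014 [[299.51879049 252.70913862]]
-0.011 -0.014 [[251.27320043 252.74269451]]
0.0 0.014 [[298.15088151 245.3684061 ]]
0.0 -0.014 [[252.76283991 245.39904171]]
0.008 0.014 [[297.25326714 240.55277402]]
0.008 -0.014 [[253.74033734 240.58154449]]
```

View pics/d9z.png

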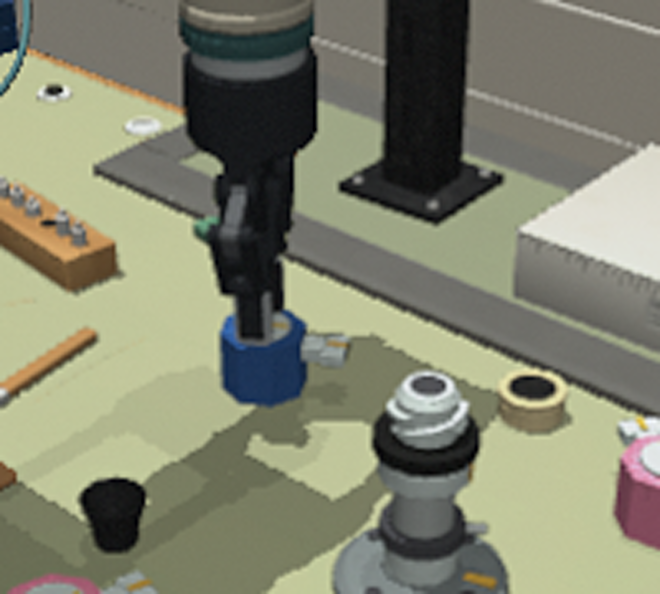

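```bash
python3 - <<'E'
from h import *
print([a for a in dir(manip) if not a.startswith('__')], manip.finger_overhang)
W=cloud(load('w9')); c=load('w9')
s,R=st(); o=np.array([.4987,.353,.0166])
T=(W-o)@R  # tool coords
b=(T[...,0]<0.02)&(abs(T[...,2])<.05)&(abs(T[...,1])<.03)&(c['color'].mean(2)<75)&~((c['color'][...,2]>c['color'][...,0]+20))
p=T[b]; print(len(p), np.percentile(p,[0,1,5,50,95,100],axis=0).round(4))
# same for open w7
c=load('w7');W=cloud(c);T=(W-np.array([.4985,.3528,.0156]))@R
for n,px in (('L tip',(182,262)),('Lb',(186,290)),('R tip',(370,262)),('R2',(366,290))): print(n,T[px[1],px[0]].round(4),W[px[1],px[0]].round(4))
E
```

```text
['IKError', 'close_job', 'finger_overhang', 'read_state'] 0.008
t 8.95 p [0.4987 0.353  0.0165] F [-0.47 -0.78  2.45] T [0.007 0.064 0.018] w 0.028898824491960837 q [ 0.505  0.479  1.702 -0.007  0.944 -0.56 ]
[[ 0.018 -0.877  0.48 ]
 [ 0.004  0.48   0.877]
 [-1.    -0.014  0.012]]
45392 [[-0.1275 -0.0289 -0.05  ]
 [-0.1266 -0.01   -0.0487]
 [-0.1239 -0.007  -0.046 ]
 [-0.1027  0.0118 -0.0002]
 [-0.0613  0.0203  0.0468]
 [ 0.0187  0.0243  0.05  ]]
L tip [-0.0475  0.0117 -0.0418] [0.4673 0.3216 0.0624]
Lb [-0.0466 -0.003  -0.0416] [0.4804 0.3147 0.0617]
R tip [-0.0448  0.0104  0.0436] [0.5095 0.3958 0.0607]
R2 [-0.0435 -0.0049  0.0434] [0.5229 0.3884 0.0597]
```

```bash
python3 - <<'E'
from h import *
c=load('scene0')
for dz in(-.03,-.013,0,.008):
    for s in(-1,1): print(dz,s,proj(c,[.2533+s*.0427*.441,.5156+s*.0427*.897,.2062-dz]).round(1))
W=cloud(c)
for p in [(86,97),(87,93),(84,90),(80,85),(88,99),(78,70),(98,63)]: print(p,W[p[1],p[0]].round(3))
d=load('d9');W=cloud(d)
for u,v in [(256,192),(256,188),(255,184),(262,180),(260,192),(254,176)]: print((u,v),W[v,u].round(4),d['color'][v,u])
E
```

```text
-0.03 -1 [[90.5 99.6]]
-0.03 1 [[97.  70.3]]
-0.013 -1 [[ 92.8 106.2]]
-0.013 1 [[99.1 77. ]]
0 -1 [[ 94.5 111.2]]
0 1 [[100.6  81.9]]
0.008 -1 [[ 95.6 114.3]]
0.008 1 [[101.6  84.9]]
(86, 97) [0.227 0.466 0.255]
(87, 93) [0.231 0.467 0.262]
(84, 90) [0.228 0.467 0.271]
(80, 85) [0.223 0.451 0.297]
(88, 99) [0.23  0.469 0.246]
(78, 70) [0.228 0.451 0.329]
(98, 63) [0.278 0.553 0.252]
(256, 192) [0.4869 0.329  0.049 ] [47 48 48]
(256, 188) [0.4866 0.3273 0.0591] [21 23 25]
(255, 184) [0.4849 0.3274 0.0685] [25 27 28]
(262, 180) [0.509  0.3616 0.0542] [38 41 41]
(260, 192) [0.4948 0.3284 0.0478] [83 85 85]
(254, 176) [0.4797 0.3139 0.0945] [28 31 34]
```

step_arm(commands="0 0 0 0 85; 0 0 0 0 85; 0 0 0 0 85; 0 0 0 0 85")

```text
clock: 9.35
ee_pos: [0.4989, 0.353, 0.016]
tcp_rot: [-0.835, 1.388, 0.826]
wrist_force: [0.0, -0.2, -0.1]
grip_width: 0.0843
```

step_arm(commands="4 0 0.5 0 85; 4 0 0.5 0 85; 4 0 0 0 85; 4 0 0 0 85; 2 0 0 0 85")

```text
clock: 9.85
ee_pos: [0.4997, 0.354, -0.0037]
tcp_rot: [-0.835, 1.389, 0.826]
wrist_force: [-0.4, 0.7, -0.4]
grip_width: 0.085
```

```bash
python3 - <<'E'
from h import *
rep([.4985,.354,-.023])
c=cap('wrist','w10')
E
```

```text
t 9.85 p [ 0.4997  0.354  -0.0037] F [-0.37  0.72 -0.36] T [ 0.078 -0.019  0.025] w 0.08503878291446772 q [ 0.506  0.504  1.719 -0.007  0.903 -0.559]
[[ 0.017 -0.877  0.48 ]
 [ 0.004  0.48   0.877]
 [-1.    -0.013  0.011]]
pitch -0.0168 zang 61.29 qd [ 0.001  0.025  0.018  0.001 -0.046  0.   ]
tool delta mm [19.25  1.27 -0.82]
```

View pics/w10.png

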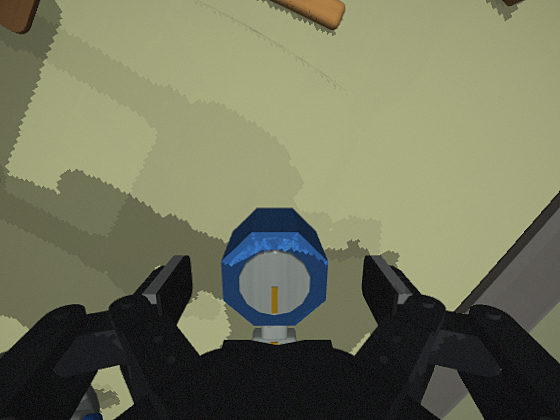

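step_arm(commands="4 0.5 -0.3 0 85; 4 0.5 -0.3 0 85; 4 0 0 0 85; 3 0 0 0 85; 1 0 0 0 85")

```text
clock: 10.4
ee_pos: [0.4985, 0.354, -0.0214]
tcp_rot: [-0.835, 1.389, 0.826]
wrist_force: [-0.1, 0.4, 0.2]
grip_width: 0.0849
```

```bash
python3 - <<'E'
from h import *
rep([.4985,.354,-.023])
c=cap('wrist','w11'); W=cloud(c)
for p in [(186,262),(367,262),(186,290),(367,290)]: print(p,W[p[1],p[0]].round(4))
c=cap('side','d11')
cv2.imwrite('pics/d11z.png',cv2.resize(c['color'][110:230,200:330,::-1],None,fx=5,fy=5,interpolation=cv2.INTER_CUBIC))
E
```

```text
t 10.4 p [ 0.4985  0.354  -0.0214] F [-0.05  0.37  0.16] T [-0.01   0.037  0.014] w 0.08494215011733329 q [ 0.507  0.524  1.737 -0.007  0.864 -0.558]
[[ 0.017 -0.877  0.48 ]
 [ 0.003  0.48   0.877]
 [-1.    -0.013  0.011]]
pitch -0.0163 zang 61.29 qd [-0.     0.015  0.009 -0.001 -0.023  0.002]
tool delta mm [1.59 0.05 0.01]
(186, 262) [0.4694 0.3221 0.0211]
(367, 262) [0.5106 0.396  0.0209]
(186, 290) [0.4802 0.3162 0.0251]
(367, 290) [0.522  0.3899 0.0243]
```

View pics/d11z.png

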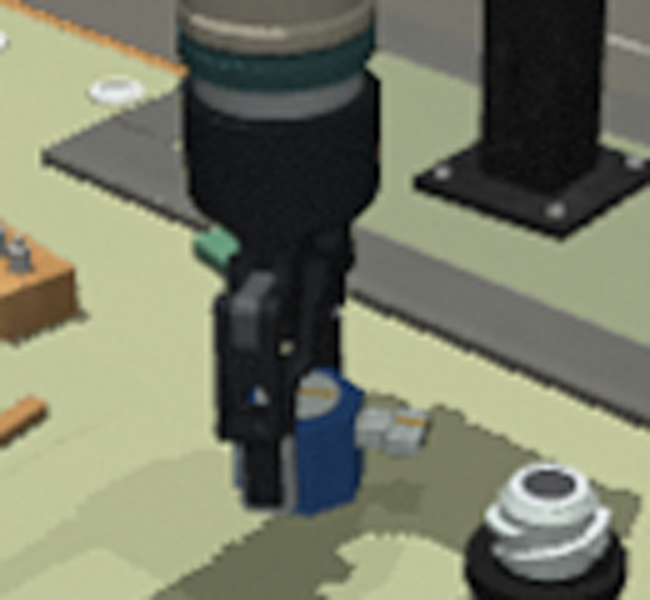

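View pics/w11.png

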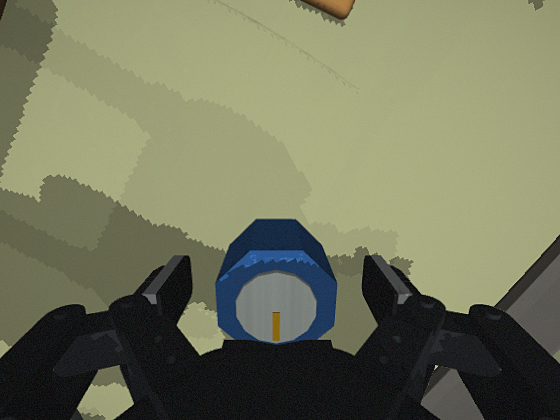

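step_arm(commands="0 0 0 0 30; 0 0 0 0 30; 0 0 0 0 30; 0 0 0 0 30; 0 0 0 0 30")

```text
clock: 11.0
ee_pos: [0.499, 0.3542, -0.0205]
tcp_rot: [-0.835, 1.388, 0.826]
wrist_force: [-0.6, 0.3, 0.1]
grip_width: 0.0492
```

```bash
python3 - <<'E'
from h import *
rep([.4985,.354,-.023])
c=cap('wrist','w12')
E
```

```text
t 11.0 p [ 0.499   0.3542 -0.0205] F [-0.59  0.27  0.1 ] T [0.019 0.011 0.078] w 0.04922070959939763 q [ 0.507  0.523  1.736 -0.007  0.865 -0.558]
[[ 0.018 -0.877  0.48 ]
 [ 0.004  0.48   0.877]
 [-1.    -0.014  0.012]]
pitch -0.0176 zang 61.29 qd [-0.001 -0.     0.    -0.    -0.002 -0.001]
tool delta mm [ 2.52  0.38 -0.49]
```

View pics/w12.png

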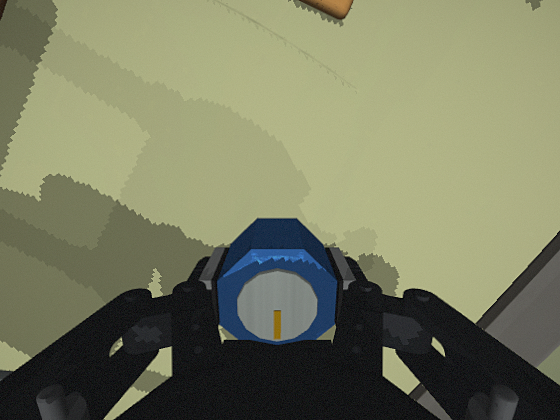

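step_arm(commands="-5 0 0 0 30; -8 0 0 0 30; -12 0 0 0 30; -14 0 0 0 30; -14 0 0 0 30")

```text
clock: 11.55
ee_pos: [0.4961, 0.353, 0.034]
tcp_rot: [-0.836, 1.393, 0.827]
wrist_force: [0.8, -0.0, -1.9]
grip_width: 0.0491
```

```bash
python3 - <<'E'
from h import *
c=load('w12'); a=onplane(c,276.5,303.5,.043); print(a); s=np.array([.499,.3542,-.0205])
rep()
E
```

```text
[0.49715568 0.35509063 0.043     ]
t 11.55 p [0.4961 0.353  0.034 ] F [ 0.75 -0.04 -1.93] T [-0.037  0.023 -0.   ] w 0.049076323898231966 q [ 0.508  0.459  1.684 -0.006  0.987 -0.559]
[[ 0.013 -0.877  0.48 ]
 [ 0.001  0.48   0.877]
 [-1.    -0.011  0.007]]
pitch -0.0119 zang 61.29 qd [ 0.002 -0.169 -0.16   0.003  0.325 -0.003]
```

step_arm(commands="-14 0 0 0.03 30; -14 0 0 0.03 30; -14 0 0 0.03 30; -14 0 0 0.03 30; -14 0 0 0.03 30")

```text
clock: 12.05
ee_pos: [0.4954, 0.3531, 0.1127]
tcp_rot: [-0.715, 1.433, 0.708]
wrist_force: [-0.1, 0.6, -2.5]
grip_width: 0.0494
```

step_arm(commands="-14 0 0 0.03 30; -12 0 0 0 30; -8 0 0 0 30; -4 0 0 0 30")

```text
clock: 12.45
ee_pos: [0.4953, 0.3534, 0.1579]
tcp_rot: [-0.69, 1.434, 0.685]
wrist_force: [-0.4, 0.2, -1.5]
grip_width: 0.049
```

```bash
python3 - <<'E'
from h import *
rep([.5226,.139,.13])
E
```

```text
t 12.45 p [0.4953 0.3534 0.1579] F [-0.39  0.21 -1.46] T [-0.013  0.031  0.016] w 0.04901896322231763 q [ 0.509  0.343  1.531 -0.005  1.244 -0.373]
[[ 0.023 -0.773  0.634]
 [ 0.007  0.634  0.773]
 [-1.    -0.013  0.02 ]]
pitch -0.0236 zang 50.64 qd [ 0.001 -0.037 -0.058 -0.001  0.096 -0.004]
tool delta mm [  27.02 -156.73 -148.96]
```

step_arm(commands="0 -10 -10 0 30; 0 -20 -19 0 30; 0 -20 -19 0 30; 0 -20 -19 0 30; 0 -20 -19 0 30")

```text
clock: 12.95
ee_pos: [0.5089, 0.2251, 0.1553]
tcp_rot: [-0.697, 1.436, 0.691]
wrist_force: [0.9, 0.5, -1.1]
grip_width: 0.049
```

```bash
python3 - <<'E'
from h import *
rep([.5226,.139,.13])
E
```

```text
t 12.95 p [0.5089 0.2251 0.1553] F [ 0.92  0.47 -1.1 ] T [ 0.083  0.008 -0.004] w 0.048978891007665226 q [ 2.920e-01  2.710e-01  1.646e+00 -1.000e-03  1.205e+00 -5.990e-01]
[[ 0.02  -0.778  0.628]
 [ 0.005  0.628  0.778]
 [-1.    -0.012  0.016]]
pitch -0.0202 zang 51.08 qd [-0.524 -0.125  0.205  0.004 -0.065 -0.524]
tool delta mm [ 25.12 -64.46 -58.8 ]
```

step_arm(commands="0 -16 -15 0 30; 0 -12 -11 0 30; 0 -8 -7 0 30; 0 -4 -4 0 30; 0 0 0 0 30")

```text
clock: 13.45
ee_pos: [0.5137, 0.1608, 0.1518]
tcp_rot: [-0.695, 1.447, 0.687]
wrist_force: [-0.5, -0.2, -2.1]
grip_width: 0.0491
```

```bash
python3 - <<'E'
from h import *
rep([.5226,.139,.13])
for n in('scene','side','wrist'): 
    c=cap(n,n[0:2]+'20')
    print(n, proj(c,[[.5226,.139,.126]]))
rep([.5226,.139,.13])
E
```

```text
t 13.45 p [0.5137 0.1608 0.1518] F [-0.5  -0.15 -2.07] T [ 0.036 -0.034  0.037] w 0.049074679393321136 q [ 0.176  0.253  1.681 -0.003  1.197 -0.71 ]
[[ 0.011 -0.775  0.632]
 [-0.     0.632  0.775]
 [-1.    -0.009  0.007]]
pitch -0.0112 zang 50.8 qd [-0.002  0.001  0.005  0.01  -0.002 -0.003]
tool delta mm [ 21.95 -20.47 -11.42]
scene [[317.10101957 196.80719568]]
side [[309.57695296 206.30752791]]
wrist [[258.78074923 258.65407757]]
t 13.6 p [0.5139 0.1622 0.1521] F [ 0.31  0.37 -1.68] T [ 0.001 -0.028  0.015] w 0.049425119664337366 q [ 0.178  0.253  1.68  -0.002  1.196 -0.709]
[[ 0.012 -0.776  0.631]
 [ 0.     0.631  0.776]
 [-1.    -0.009  0.008]]
pitch -0.012 zang 50.88 qd [ 0.01  -0.001 -0.006 -0.001 -0.001 -0.   ]
tool delta mm [ 22.18 -21.2  -12.65]
```

View pics/wr20.png

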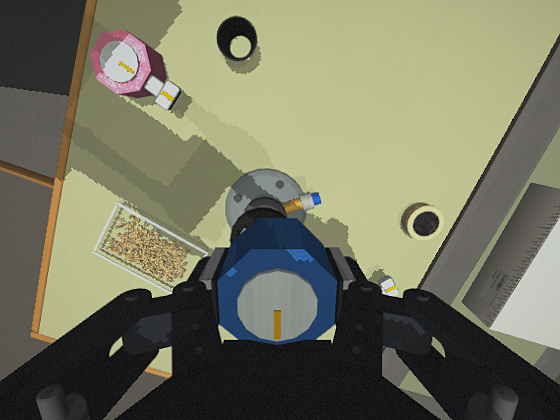

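View pics/si20.png

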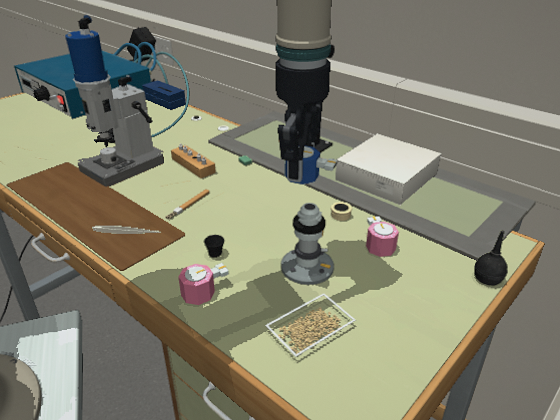

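```bash
python3 - <<'E'
from h import *
c=load('wr20')
cv2.imwrite('pics/wr20z.png',cv2.resize(c['color'][155:265,215:335,::-1],None,fx=6,fy=5.4,interpolation=cv2.INTER_NEAREST)[:600])
# foot outline: project circles for axis candidates
for ax in((.5226,.139),(.522,.141),(.524,.138)):
    th=np.linspace(0,2*np.pi,73); P=np.c_[ax[0]+.046*np.cos(th),ax[1]+.046*np.sin(th),np.full(73,.008)]
    q=proj(c,P); print(ax,'u',q[:,0].min().round(1),q[:,0].max().round(1),'vmin',q[:,1].min().round(1))
p=onplane(c,318,198,.03);print('stub end',p)
W=cloud(c)
Q=W[160:240,220:330].reshape(-1,3); Q=Q[np.isfinite(Q[:,0])]; f=Q[(Q[:,2]>.004)&(Q[:,2]<.02)]
print(f.min(0),f.max(0))
for px in[(318,198),(310,200),(300,202),(290,206)]: print(px,W[px[1],px[0]].round(4))
E
```

```text
(0.5226, 0.139) u 222.9 305.4 vmin 171.0
(0.522, 0.141) u 223.9 306.5 vmin 169.3
(0.524, 0.138) u 223.1 305.5 vmin 172.5
stub end [0.54132551 0.1959947  0.03      ]
[0.47532775 0.09706822 0.00402657] [0.55963308 0.18710602 0.01974905]
(318, 198) [0.5415 0.196  0.0295]
(310, 200) [0.5371 0.1885 0.0326]
(300, 202) [0.5339 0.1788 0.0266]
(290, 206) [0.5298 0.1685 0.0301]
```

View pics/wr20z.png

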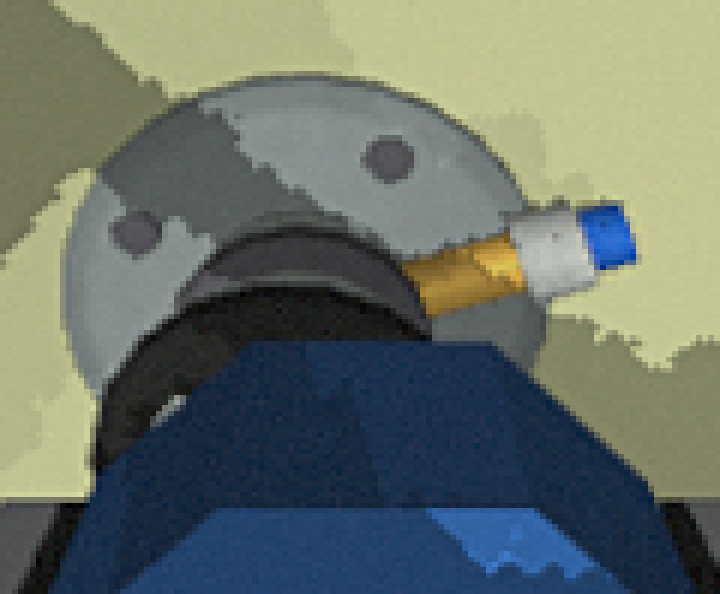

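step_arm(commands="2 -4 -2 0 30; 3 -4 -2 0 30; 3 -4 -2 0 30; 3 -4 -2 0 30; 2 -2 -1 0 30")

```text
clock: 14.1
ee_pos: [0.523, 0.1448, 0.1382]
tcp_rot: [-0.699, 1.444, 0.691]
wrist_force: [0.1, 0.3, -1.9]
grip_width: 0.0494
```

```bash
python3 - <<'E'
from h import *
rep([.5228,.1407,.1155])
E
```

```text
t 14.1 p [0.523  0.1448 0.1382] F [ 0.09  0.28 -1.94] T [0.006 0.047 0.026] w 0.049416458648818724 q [ 1.430e-01  2.690e-01  1.694e+00 -1.000e-03  1.165e+00 -7.490e-01]
[[ 0.013 -0.778  0.628]
 [ 0.001  0.628  0.778]
 [-1.    -0.009  0.009]]
pitch -0.0129 zang 51.12 qd [-0.041  0.025  0.023  0.006 -0.047 -0.043]
tool delta mm [22.72 -2.2  -3.54]
```

step_arm(commands="4 -0.8 -1.2 0 30; 4 -0.6 -1.2 0 30; 4 -0.4 -0.8 0 30; 4 0 0 0 30; 3 0 0 0 30")

```text
clock: 14.6
ee_pos: [0.5226, 0.1404, 0.1173]
tcp_rot: [-0.698, 1.445, 0.691]
wrist_force: [-1.1, 0.0, -1.7]
grip_width: 0.0493
```

```bash
python3 - <<'E'
from h import *
rep([.5228,.1407,.1155])
for n,(x0,y0,x1,y1) in (('scene',(260,150,360,250)),('side',(255,155,355,280)),):
    c=cap(n,n[0:2]+'21')
    cv2.imwrite(f'pics/{n[0:2]}21z.png',cv2.resize(c['color'][y0:y1,x0:x1,::-1],None,fx=4.8*(1.25 if n=='scene' else 1),fy=4.8*(1.25 if n=='scene' else 1),interpolation=cv2.INTER_CUBIC))
rep([.5228,.1407,.1155])
E
```

```text
t 14.6 p [0.5226 0.1404 0.1173] F [-1.06  0.01 -1.74] T [-0.02   0.03  -0.006] w 0.04934619402883482 q [ 1.340e-01  2.850e-01  1.728e+00 -1.000e-03  1.116e+00 -7.570e-01]
[[ 0.012 -0.778  0.628]
 [ 0.001  0.628  0.778]
 [-1.    -0.009  0.008]]
pitch -0.0122 zang 51.07 qd [-0.     0.029  0.047  0.002 -0.078 -0.002]
tool delta mm [ 1.81 -0.01  0.33]
t 14.7 p [0.5223 0.1405 0.1172] F [-0.56  0.3  -1.25] T [ 0.032  0.012 -0.052] w 0.049584753363013295 q [ 1.350e-01  2.860e-01  1.728e+00 -1.000e-03  1.116e+00 -7.560e-01]
[[ 0.011 -0.778  0.628]
 [ 0.001  0.628  0.778]
 [-1.    -0.008  0.008]]
pitch -0.0114 zang 51.07 qd [ 0.001 -0.006 -0.011  0.001  0.007  0.001]
tool delta mm [ 1.68 -0.25  0.5 ]
```

View pics/sc21z.png

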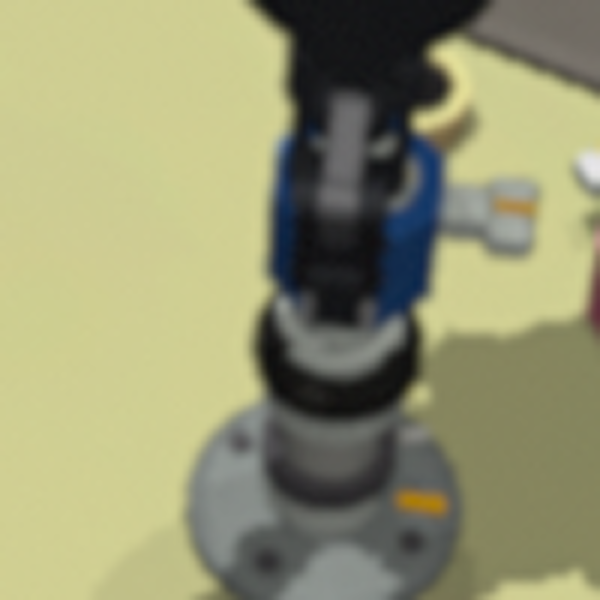

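View pics/si21z.png

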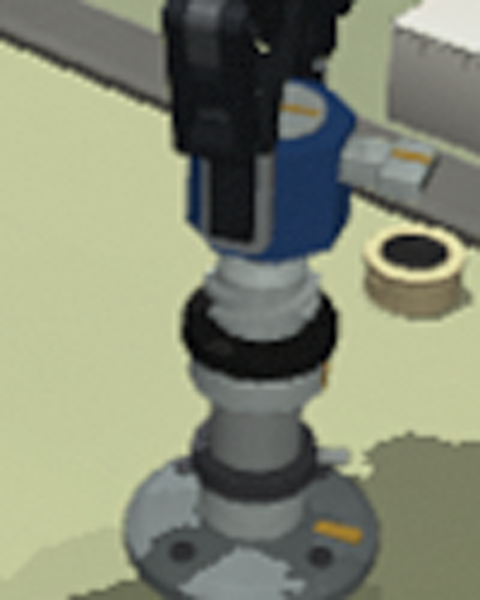

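```bash
cat > fit.py <<'E'
from h import *
def octa(cx,cy,z0,z1,yaw):
    a=np.radians(yaw+22.5+45*np.arange(8)); r=.025/np.cos(np.pi/8)
    return np.vstack([np.c_[cx+r*np.cos(a),cy+r*np.sin(a),np.full(8,z)] for z in np.linspace(z0,z1,2)])
def hull_edges(c,P,row):
    h=cv2.convexHull(proj(c,P).astype(np.float32))[:,0]
    xs=[]
    for i in range(len(h)):
        a,b=h[i-1],h[i]
        if (a[1]-row)*(b[1]-row)<0: xs.append(a[0]+(row-a[1])/(b[1]-a[1])*(b[0]-a[0]))
    return min(xs),max(xs)
def cyl(cx,cy,z0,z1,r):
    a=np.linspace(0,2*np.pi,90); return np.vstack([np.c_[cx+r*np.cos(a),cy+r*np.sin(a),np.full(90,z)] for z in(z0,z1)])
E
python3 - <<'E'
from fit import *
S=load('sc21');D=load('si21')
ax=(.5226,.139)
print('scene seal',hull_edges(S,cyl(*ax,.09,.1,.027),150+350/6), 'meas',260+258/6,260+420/6)
print('side seal',hull_edges(D,cyl(*ax,.09,.1,.027),155+325/4.8),'meas',255+183/4.8,255+338/4.8)
r=.117+.0205
for h in((.5226,.139),(.5226,.142),(.5256,.139)):
  for rr,row in((S,150+225/6),): print(h,'scene head',hull_edges(S,octa(*h,r,r+.04,-39),row),'meas',260+275/6,260+436/6)
  print('side head',hull_edges(D,octa(*h,r,r+.04,-39),155+205/4.8),'meas',255+190/4.8,255+352/4.8)
E
```

```text
scene seal (np.float32(301.58554), np.float32(330.669)) meas 303.0 330.0
side seal (np.float32(292.29352), np.float32(325.54855)) meas 293.125 325.4166666666667
(0.5226, 0.139) scene head (np.float32(303.4296), np.float32(332.2232)) meas 305.8333333333333 332.6666666666667
side head (np.float32(292.80484), np.float32(327.06494)) meas 294.5833333333333 328.33333333333337
(0.5226, 0.142) scene head (np.float32(302.4569), np.float32(331.1158)) meas 305.8333333333333 332.6666666666667
side head (np.float32(292.1459), np.float32(326.2604)) meas 294.5833333333333 328.33333333333337
(0.5256, 0.139) scene head (np.float32(304.83447), np.float32(333.56445)) meas 305.8333333333333 332.6666666666667
side head (np.float32(294.59143), np.float32(328.79987)) meas 294.5833333333333 328.33333333333337
```

```bash
cat >> fit.py <<'E'
def edge(c,row,u0,u1):
    """subpixel 50% crossing between colours at u0 (bg) and u1 (obj)"""
    L=c['color'][row].astype(float); n=abs(u1-u0)+1
    us=np.linspace(u0,u1,n).astype(int); d=L[u1]-L[u0]
    t=((L[us]-L[u0])@d)/(d@d)
    for i in range(1,n):
        if t[i-1]<.5<=t[i]: return us[i-1]+(us[i]-us[i-1])*(.5-t[i-1])/(t[i]-t[i-1])
    return np.nan
E
python3 - <<'E'
from fit import *
from scipy.optimize import least_squares
S=load('sc21');D=load('si21')
def rows(c,rs,lo,hi,mid_l,mid_r):
    return [(r,edge(c,r,lo,mid_l),edge(c,r,hi,mid_r)) for r in rs]
sS=rows(S,range(203,215,2),295,337,308,324)
sD=rows(D,range(218,230,2),284,333,300,318)
hS=rows(S,range(178,198,3),297,342,308,330)
hD=rows(D,range(188,204,2),286,336,296.,326) if 0 else [(r,edge(D,r,286,296),edge(D,r,336,325)) for r in range(190,202,2)]
for n,a in(('sS',sS),('sD',sD),('hS',hS),('hD',hD)): print(n,np.round(a,1).tolist())
def res(ax,c,a,P): 
    o=[]
    for r,l,h in a:
        e=hull_edges(c,P,r); o+= [np.nan_to_num(l-e[0]),np.nan_to_num(h-e[1])]
    return o
f=lambda p:np.array(res(p,S,sS,cyl(p[0],p[1],.089,.1,.027))+res(p,D,sD,cyl(p[0],p[1],.089,.1,.027)))
s=least_squares(f,[.5226,.139],diff_step=1e-3,loss='soft_l1');print('seal',s.x,np.abs(s.fun).mean())
r=.1377
g=lambda p:np.array(res(p,S,hS,octa(p[0],p[1],r,r+.042,-39))+res(p,D,hD,octa(p[0],p[1],r,r+.042,-39)))
s2=least_squares(g,[.5226,.139],diff_step=1e-3,loss='soft_l1');print('head',s2.x,np.abs(s2.fun).mean(),s2.fun.round(1))
print(s2.x-s.x)
E
```

```text
sS [[203.0, 301.6, 329.6], [205.0, 301.3, 330.4], [207.0, 301.3, 325.1], [209.0, 301.6, 329.9], [211.0, 302.5, 329.5], [213.0, 303.3, 328.4]]
sD [[218.0, 292.7, 323.9], [220.0, 291.9, 325.7], [222.0, 292.2, 325.2], [224.0, 292.3, 324.9], [226.0, 292.7, 324.7], [228.0, 293.8, 323.8]]
hS [[178.0, 305.6, 333.8], [181.0, 305.2, 333.6], [184.0, 304.6, 332.9], [187.0, 304.6, 333.6], [190.0, 304.6, 331.5], [193.0, 304.3, 331.5], [196.0, 304.8, 331.4]]
hD [[190.0, 293.8, 326.3], [192.0, 293.5, 326.2], [194.0, 293.5, 330.3], [196.0, 293.5, 334.5], [198.0, 293.4, 327.0], [200.0, 293.2, 327.2]]
seal [0.52377165 0.14285224] 0.4892622743814196
head [0.52415589 0.13938882] 0.8672180825285107 [ 0.8 -0.1  0.8  0.   0.4 -0.3  0.6  0.7  0.7 -0.9  0.6 -0.6  0.5 -0.3
 -0.  -2.1 -0.3 -2.  -0.3  2.2 -0.2  6.5 -0.2 -0.8 -0.4 -0.3]
[ 0.00038424 -0.00346342]
```

step_arm(commands="3 0.7 0 0 30; 4 0 0 0 30; 4 0 0 0 30; 4 0 0 0 30; 3 0 0 0 30")

```text
clock: 15.2
ee_pos: [0.5226, 0.1414, 0.0985]
tcp_rot: [-0.699, 1.444, 0.691]
wrist_force: [-0.5, 1.1, -2.9]
grip_width: 0.0491
```

```bash
python3 - <<'E'
from h import *
rep([.522,.1408,.0805])
E
```

```text
t 15.2 p [0.5226 0.1414 0.0985] F [-0.49  1.09 -2.87] T [ 0.     0.05  -0.044] w 0.049055644008115344 q [ 1.360e-01  3.030e-01  1.755e+00 -1.000e-03  1.070e+00 -7.550e-01]
[[ 0.013 -0.778  0.628]
 [ 0.001  0.628  0.778]
 [-1.    -0.01   0.009]]
pitch -0.0133 zang 51.1 qd [ 0.     0.032  0.043 -0.001 -0.078 -0.   ]
tool delta mm [17.95  0.26 -0.95]
```

step_arm(commands="2 0 -0.4 0 30; 2 0 -0.4 0 30; 2 0 0 0 30; 1 0 0 0 30")

```text
clock: 15.6
ee_pos: [0.5219, 0.1406, 0.0904]
tcp_rot: [-0.698, 1.445, 0.691]
wrist_force: [-0.5, 0.0, -1.9]
grip_width: 0.0492
```

```bash
python3 - <<'E'
from h import *
rep([.522,.1408,.0805])
D=cap('side','si22');cv2.imwrite('pics/si22z.png',cv2.resize(D['color'][155:280,255:355,::-1],None,fx=4.8,fy=4.8,interpolation=cv2.INTER_CUBIC))
rep([.522,.1408,.0805])
E
```

```text
t 15.6 p [0.5219 0.1406 0.0904] F [-0.49  0.03 -1.89] T [-0.029  0.047  0.02 ] w 0.04923976404710398 q [ 1.350e-01  3.110e-01  1.767e+00 -1.000e-03  1.051e+00 -7.570e-01]
[[ 0.012 -0.778  0.628]
 [ 0.001  0.628  0.778]
 [-1.    -0.009  0.009]]
pitch -0.0125 zang 51.1 qd [-0.002  0.01   0.012 -0.002 -0.025 -0.001]
tool delta mm [9.87 0.11 0.13]
t 15.65 p [0.5218 0.1406 0.0903] F [-0.1   0.08 -1.79] T [-0.016  0.02  -0.03 ] w 0.04948619024811069 q [ 1.350e-01  3.110e-01  1.768e+00 -1.000e-03  1.051e+00 -7.570e-01]
[[ 0.012 -0.778  0.628]
 [ 0.001  0.628  0.778]
 [-1.    -0.009  0.009]]
pitch -0.0123 zang 51.1 qd [ 0.001 -0.002 -0.003 -0.001  0.005 -0.002]
tool delta mm [9.76 0.04 0.17]
```

View pics/si22z.png

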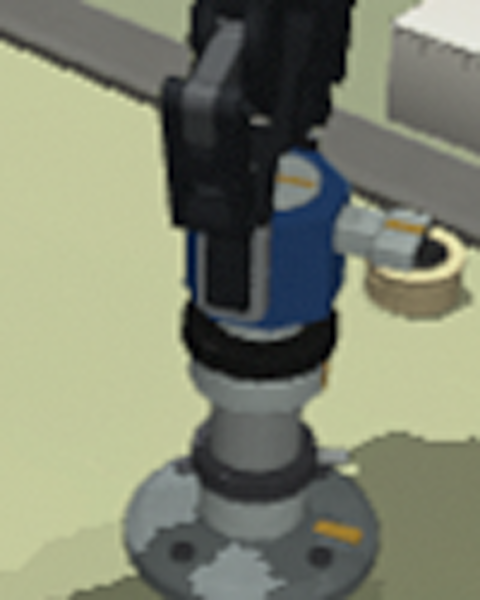

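step_arm(commands="1.5 0 0 0 30; 1.5 0 0 0 30; 1.5 0 0 0 30")

```text
clock: 15.95
ee_pos: [0.5223, 0.1407, 0.0858]
tcp_rot: [-0.699, 1.444, 0.691]
wrist_force: [-0.3, 0.0, -1.7]
grip_width: 0.0494
```

```bash
python3 - <<'E'
from h import *
rep([.522,.1408,.0805])
E
```

```text
t 15.95 p [0.5223 0.1407 0.0858] F [-0.28  0.01 -1.67] T [-0.018  0.035 -0.015] w 0.04939382616064586 q [ 1.350e-01  3.150e-01  1.773e+00 -1.000e-03  1.040e+00 -7.570e-01]
[[ 0.013 -0.778  0.628]
 [ 0.001  0.628  0.778]
 [-1.    -0.01   0.009]]
pitch -0.0134 zang 51.1 qd [ 0.002  0.016  0.019 -0.001 -0.037 -0.   ]
tool delta mm [ 5.34  0.35 -0.16]
```

step_arm(commands="1.5 0 0 0 30; 1.5 0 0 0 30")

```text
clock: 16.15
ee_pos: [0.5224, 0.1407, 0.0827]
tcp_rot: [-0.699, 1.443, 0.691]
wrist_force: [-0.3, -0.8, -0.9]
grip_width: 0.0496
```

```bash
python3 - <<'E'
from h import *
rep([.522,.1408,.0805])
E
```

```text
t 16.15 p [0.5224 0.1407 0.0827] F [-0.28 -0.84 -0.87] T [-0.014  0.01   0.043] w 0.04961878819768419 q [ 1.350e-01  3.190e-01  1.777e+00 -1.000e-03  1.032e+00 -7.570e-01]
[[ 0.013 -0.778  0.628]
 [ 0.001  0.628  0.778]
 [-1.    -0.01   0.009]]
pitch -0.0135 zang 51.1 qd [ 0.001  0.02   0.021 -0.    -0.037  0.001]
tool delta mm [ 2.15  0.38 -0.21]
```

step_arm(commands="1 0 0 0 30; 1 0 0 0 30")

```text
clock: 16.35
ee_pos: [0.5224, 0.1407, 0.0804]
tcp_rot: [-0.699, 1.444, 0.691]
wrist_force: [-0.3, -0.3, -1.7]
grip_width: 0.0494
```

```bash
python3 - <<'E'
from h import *
rep([.522,.1408,.0805])
E
```

```text
t 16.35 p [0.5224 0.1407 0.0804] F [-0.27 -0.26 -1.7 ] T [0.011 0.031 0.033] w 0.04941845132547883 q [ 1.350e-01  3.210e-01  1.780e+00 -1.000e-03  1.027e+00 -7.570e-01]
[[ 0.013 -0.778  0.628]
 [ 0.001  0.628  0.778]
 [-1.    -0.01   0.009]]
pitch -0.0133 zang 51.1 qd [-0.     0.013  0.013  0.001 -0.026 -0.001]
tool delta mm [-0.14  0.34 -0.14]
```

step_arm(commands="0.8 0 0 0 30; 0.8 0 0 0 30")

```text
clock: 16.55
ee_pos: [0.5224, 0.1407, 0.0788]
tcp_rot: [-0.699, 1.444, 0.691]
wrist_force: [-0.3, -0.7, 1.2]
grip_width: 0.049
```

```bash
python3 - <<'E'
from h import *
rep([.522,.1408,.0805])
E
```

```text
t 16.55 p [0.5224 0.1407 0.0788] F [-0.32 -0.72  1.18] T [-0.053  0.225  0.006] w 0.04897449593321472 q [ 1.350e-01  3.230e-01  1.782e+00 -1.000e-03  1.023e+00 -7.570e-01]
[[ 0.013 -0.778  0.628]
 [ 0.001  0.628  0.778]
 [-1.    -0.01   0.009]]
pitch -0.0134 zang 51.1 qd [-0.001  0.006  0.005 -0.002 -0.011  0.001]
tool delta mm [-1.73  0.39 -0.18]
```

step_arm(commands="0.3 0 0 0.06 30; 0.3 0 0 0.06 30")

```text
clock: 16.75
ee_pos: [0.5226, 0.1406, 0.0786]
tcp_rot: [-0.603, 1.473, 0.596]
wrist_force: [-1.2, 0.1, -0.8]
grip_width: 0.0494
```

```bash
python3 - <<'E'
from h import *
rep([.5224,.1407,.0788])
E
```

```text
t 16.75 p [0.5226 0.1406 0.0786] F [-1.24  0.09 -0.83] T [-0.032  0.097  0.035] w 0.049382729702288644 q [ 1.350e-01  3.230e-01  1.783e+00 -1.000e-03  1.022e+00 -6.330e-01]
[[ 0.014 -0.695  0.719]
 [ 0.001  0.719  0.695]
 [-1.    -0.009  0.011]]
pitch -0.0139 zang 44.01 qd [-0.001 -0.     0.003 -0.001 -0.004  0.61 ]
tool delta mm [-0.16  0.24 -0.1 ]
```

step_arm(commands="0.6 0 0 0.08 30; 0.6 0 0 0.08 30")

```text
clock: 16.95
ee_pos: [0.523, 0.1407, 0.0781]
tcp_rot: [-0.473, 1.504, 0.468]
wrist_force: [-0.1, 0.6, 0.7]
grip_width: 0.0491
```

```bash
python3 - <<'E'
from h import *
rep([.5224,.1407,.0788])
E
```

```text
t 16.95 p [0.523  0.1407 0.0781] F [-0.12  0.61  0.7 ] T [0.013 0.104 0.021] w 0.04912690955010736 q [ 1.350e-01  3.240e-01  1.783e+00 -1.000e-03  1.020e+00 -4.660e-01]
[[ 0.015 -0.566  0.824]
 [ 0.001  0.824  0.566]
 [-1.    -0.008  0.013]]
pitch -0.015 zang 34.49 qd [ 0.     0.003  0.002 -0.    -0.012  0.824]
tool delta mm [-0.67  0.36 -0.49]
```

step_arm(commands="0.7 0.2 -0.3 0.09 30; 0.7 0.1 -0.2 0.09 30")

```text
clock: 17.15
ee_pos: [0.5234, 0.1407, 0.0777]
tcp_rot: [-0.327, 1.529, 0.323]
wrist_force: [-0.6, 0.6, 0.9]
grip_width: 0.0493
```

```bash
python3 - <<'E'
from h import *
rep([.5224,.1407,.0788])
E
```

```text
t 17.15 p [0.5234 0.1407 0.0777] F [-0.65  0.57  0.88] T [-0.117  0.134 -0.02 ] w 0.04926823099289814 q [ 1.350e-01  3.230e-01  1.785e+00 -1.000e-03  1.016e+00 -2.790e-01]
[[ 0.017 -0.403  0.915]
 [ 0.001  0.915  0.403]
 [-1.    -0.006  0.016]]
pitch -0.0173 zang 23.77 qd [ 0.001 -0.001  0.008 -0.001 -0.014  0.927]
tool delta mm [-1.09  0.35 -0.9 ]
```

step_arm(commands="1 0.2 -0.4 0.08 30; 1 0.2 -0.4 0.08 30")

```text
clock: 17.35
ee_pos: [0.5236, 0.1407, 0.0772]
tcp_rot: [-0.196, 1.542, 0.193]
wrist_force: [-0.7, -0.9, 3.3]
grip_width: 0.0492
```

```bash
python3 - <<'E'
from h import *
rep([.5224,.1407,.0788])
D=cap('side','si24');cv2.imwrite('pics/si24z.png',cv2.resize(D['color'][155:280,255:355,::-1],None,fx=4.8,fy=4.8,interpolation=cv2.INTER_CUBIC))
E
```

```text
t 17.35 p [0.5236 0.1407 0.0772] F [-0.68 -0.87  3.26] T [-0.184  0.19   0.082] w 0.04924827203217875 q [ 0.136  0.323  1.787 -0.002  1.011 -0.112]
[[ 0.02  -0.246  0.969]
 [ 0.001  0.969  0.246]
 [-1.    -0.004  0.02 ]]
pitch -0.02 zang 14.24 qd [ 0.003 -0.004  0.012 -0.005 -0.024  0.826]
tool delta mm [-1.67  0.31 -1.15]
```

View pics/si24z.png

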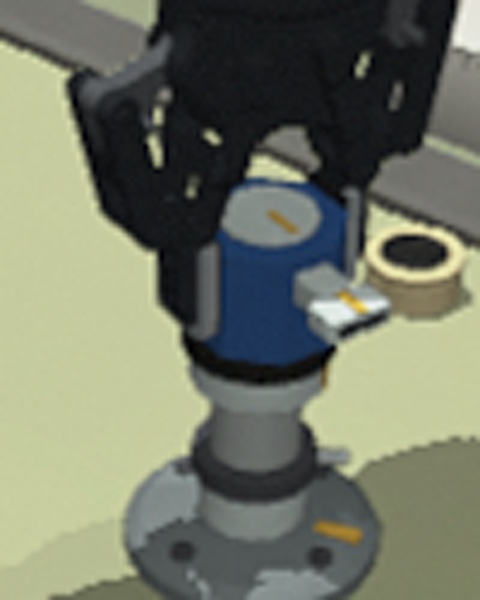

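step_arm(commands="1 0.1 -0.3 0.08 30; 1 0.1 -0.3 0.08 30")

```text
clock: 17.6
ee_pos: [0.5238, 0.1406, 0.0768]
tcp_rot: [-0.067, 1.547, 0.066]
wrist_force: [-1.0, 0.0, 5.3]
grip_width: 0.0494
```

```bash
python3 - <<'E'
from h import *
rep([.5224,.1407,.0788])
E
```

```text
t 17.6 p [0.5238 0.1406 0.0768] F [-1.03  0.03  5.34] T [-0.118  0.276  0.072] w 0.04942485524271178 q [ 0.136  0.322  1.789 -0.003  1.008  0.053]
[[ 0.022 -0.084  0.996]
 [ 0.     0.996  0.084]
 [-1.    -0.002  0.022]]
pitch -0.0223 zang 4.85 qd [ 0.003 -0.002  0.009 -0.004 -0.019  0.799]
tool delta mm [-2.    0.24 -1.39]
```

step_arm(commands="0.6 0 -0.3 0.08 30; 0.6 0 -0.3 0.08 30")

```text
clock: 17.8
ee_pos: [0.5234, 0.1407, 0.0767]
tcp_rot: [0.062, 1.547, -0.06]
wrist_force: [-0.4, 1.0, 1.8]
grip_width: 0.0493
```

```bash
python3 - <<'E'
from h import *
rep([.5224,.1407,.0788])
E
```

```text
t 17.8 p [0.5234 0.1407 0.0767] F [-0.44  0.99  1.77] T [-0.076  0.308  0.12 ] w 0.04934930478498942 q [ 0.136  0.322  1.791 -0.003  1.006  0.216]
[[ 0.023  0.078  0.997]
 [ 0.     0.997 -0.078]
 [-1.     0.002  0.023]]
pitch -0.0232 zang -4.48 qd [ 0.004 -0.003  0.01   0.002 -0.008  0.808]
tool delta mm [-2.16 -0.03 -0.97]
```

step_arm(commands="0.7 0 -0.2 0.08 30; 0.7 0 0 0.07 30; 0.3 0 0 0.02 30")

```text
clock: 18.1
ee_pos: [0.5231, 0.1409, 0.0762]
tcp_rot: [0.198, 1.539, -0.193]
wrist_force: [-0.7, 0.6, 0.6]
grip_width: 0.0495
```

```bash
python3 - <<'E'
from h import *
rep([.5224,.1407,.0788])
E
```

```text
t 18.1 p [0.5231 0.1409 0.0762] F [-0.67  0.62  0.62] T [-0.199  0.229  0.114] w 0.0494775047466859 q [ 0.137  0.322  1.793 -0.003  1.004  0.388]
[[ 0.024  0.247  0.969]
 [ 0.     0.969 -0.247]
 [-1.     0.006  0.023]]
pitch -0.0234 zang -14.32 qd [-0.     0.     0.002 -0.001 -0.     0.181]
tool delta mm [-2.66 -0.36 -0.52]
```

step_arm(commands="0.6 0 0 0.06 30; 0.3 0 0 0.02 30; 0 0 0 0 30")

```text
clock: 18.4
ee_pos: [0.523, 0.1411, 0.0759]
tcp_rot: [0.259, 1.532, -0.253]
wrist_force: [-1.7, 1.0, 0.1]
grip_width: 0.0489
```

```bash
python3 - <<'E'
from h import *
rep([.5224,.1407,.0788])
D=cap('side','si26');cv2.imwrite('pics/si26z.png',cv2.resize(D['color'][165:365,245:375,::-1],None,fx=4,fy=3,interpolation=cv2.INTER_CUBIC))
cv2.imwrite('pics/si26y.png',cv2.resize(D['color'][180:260,270:350,::-1],None,fx=7,fy=7,interpolation=cv2.INTER_CUBIC))
S=cap('scene','sc26');cv2.imwrite('pics/sc26z.png',cv2.resize(S['color'][165:335,265:375,::-1],None,fx=3.5,fy=3.5,interpolation=cv2.INTER_CUBIC))
W=cap('wrist','wr26')
E
```

```text
t 18.4 p [0.523  0.1411 0.0759] F [-1.69  1.01  0.06] T [-0.143  0.272  0.064] w 0.04890788858983382 q [ 0.137  0.322  1.793 -0.004  1.003  0.466]
[[ 0.024  0.321  0.947]
 [ 0.     0.947 -0.321]
 [-1.     0.008  0.022]]
pitch -0.0234 zang -18.74 qd [ 0.    -0.001 -0.002  0.001  0.001 -0.015]
tool delta mm [-2.88 -0.51 -0.36]
```

View pics/si26y.png

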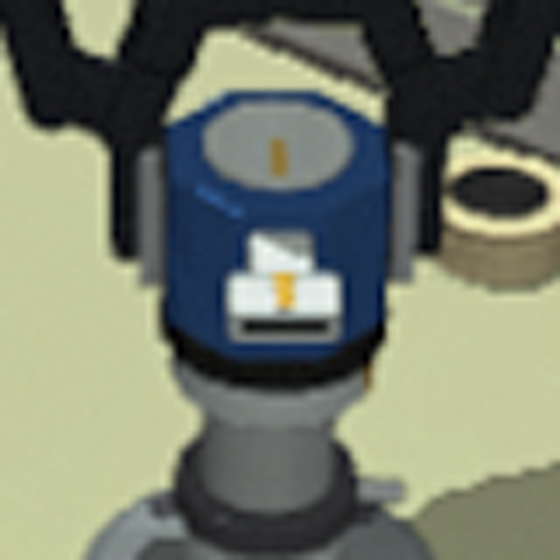

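View pics/sc26z.png

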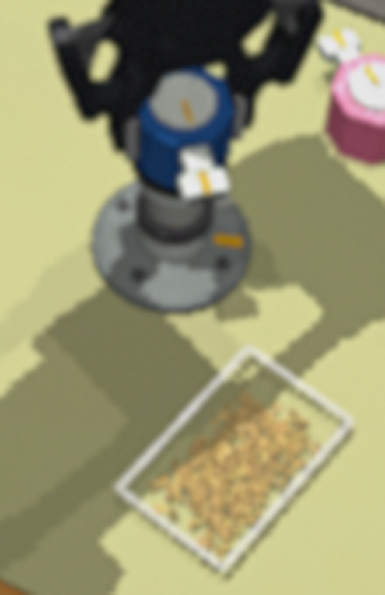

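View pics/wr26.png

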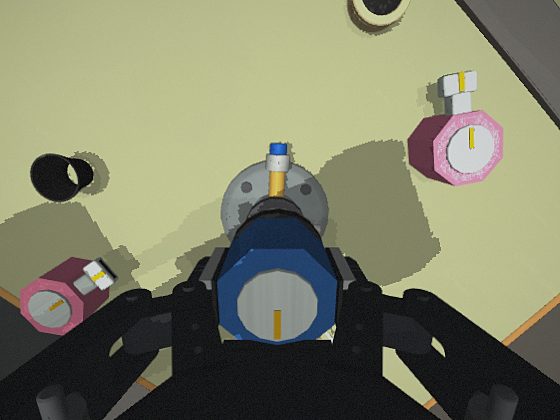

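```bash
python3 - <<'E'
from h import *
D=load('si26');S=load('sc26')
zt=.0759+.0205+.043; zj=zt-.043+.035
for c,a,b in((D,(270+279/7,180+145/7),(270+287/7,180+300/7)),(S,(265+183/3.5,165+100/3.5),(265+208/3.5,165+190/3.5))):
    p=onplane(c,*a,zt);q=onplane(c,*b,zj);d=q-p;print(p.round(4),q.round(4),np.degrees(np.arctan2(d[1],d[0])),np.linalg.norm(d[:2]))
    t=np.array([.4759,.0024]);yaw=np.arctan2(d[1],d[0]);v=t-p[:2];print('tray y in head',-np.sin(yaw)*v[0]+np.cos(yaw)*v[1])
    for yw in(-108.7,): 
        y=np.radians(yw);print('with tool yaw',-np.sin(y)*v[0]+np.cos(y)*v[1])
E
```

```text
[0.5209 0.1349 0.1394] [0.5049 0.0883 0.1314] -108.95993093623316 0.04919541656599714
tray y in head 0.0004458527706629675
with tool yaw -0.00018882379217506629
[0.5206 0.1367 0.1394] [0.5041 0.0877 0.1314] -108.61142797216796 0.05177217221312669
tray y in head 0.00047717286209495585
with tool yaw 0.0006960289979584672
```

step_arm(commands="0.4 0 0 0.045 30; 0.2 0 0 0 30; 0 0 0 0 30")

```text
clock: 18.85
ee_pos: [0.5229, 0.1412, 0.0757]
tcp_rot: [0.295, 1.528, -0.287]
wrist_force: [-0.2, -0.1, 2.2]
grip_width: 0.0495
```

```bash
python3 - <<'E'
from h import *
rep([.5224,.1407,.0788])
E
```

```text
t 18.85 p [0.5229 0.1412 0.0757] F [-0.22 -0.08  2.16] T [-0.138  0.406 -0.067] w 0.049482282288835125 q [ 0.137  0.322  1.793 -0.003  1.003  0.51 ]
[[ 0.024  0.363  0.932]
 [ 0.001  0.932 -0.363]
 [-1.     0.009  0.022]]
pitch -0.0234 zang -21.29 qd [-0.002 -0.001 -0.    -0.001  0.002 -0.001]
tool delta mm [-3.08 -0.64 -0.26]
```

Jet at −111.3°. Release.

step_arm(commands="0 0 0 0 55; 0 0 0 0 65; 0 0 0 0 85; 0 0 0 0 85; 0 0 0 0 85")

```text
clock: 19.35
ee_pos: [0.524, 0.1412, 0.0752]
tcp_rot: [0.294, 1.526, -0.285]
wrist_force: [-0.1, 0.3, 0.4]
grip_width: 0.0854
```

```bash
python3 - <<'E'
from h import *
rep([.5224,.1407,.0788])
D=cap('side','si27')
cv2.imwrite('pics/si27y.png',cv2.resize(D['color'][180:260,270:350,::-1],None,fx=7,fy=7,interpolation=cv2.INTER_CUBIC))
W=cap('wrist','wr27')
E
```

```text
t 19.35 p [0.524  0.1412 0.0752] F [-0.09  0.28  0.39] T [ 0.002  0.026 -0.033] w 0.08535067645640561 q [ 0.137  0.323  1.793 -0.003  1.     0.508]
[[ 0.025  0.361  0.932]
 [ 0.001  0.932 -0.362]
 [-1.     0.01   0.023]]
pitch -0.0253 zang -21.2 qd [-0.     0.003 -0.002  0.    -0.003 -0.002]
tool delta mm [-3.68 -0.97 -1.25]
```

View pics/si27y.png

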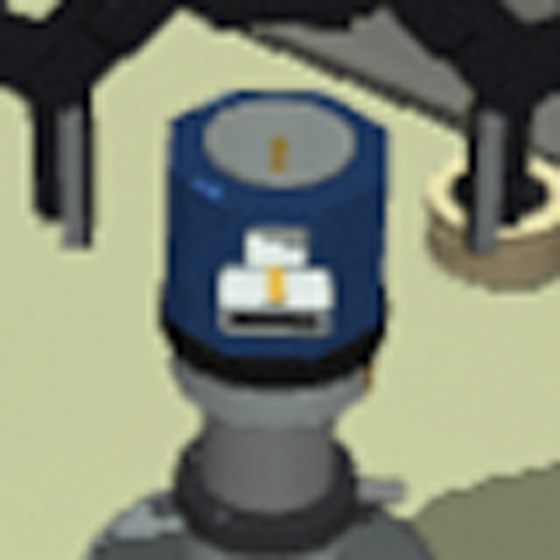

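View pics/wr27.png

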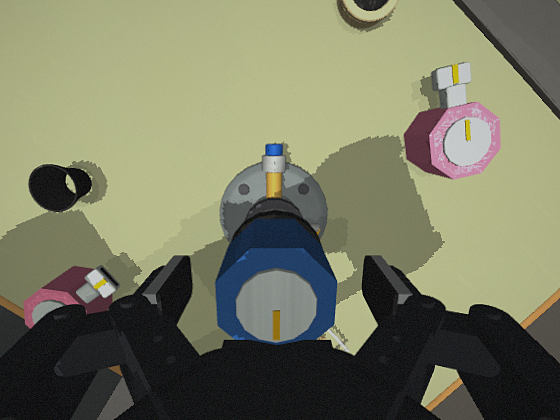

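step_arm(commands="-5 0 0 0 85; -10 0 0 0 85; -14 0 0 0 85; -14 0 0 0 85; -14 0 0 0 85")

```text
clock: 19.95
ee_pos: [0.5213, 0.1409, 0.1347]
tcp_rot: [0.293, 1.53, -0.286]
wrist_force: [0.2, -0.3, 0.5]
grip_width: 0.0851
```

step_arm(commands="-14 0 0 0 85; -14 0 0 0 85; -14 0 0 0 85; -8 0 0 0 85; 0 0 0 0 85")

```text
clock: 20.45
ee_pos: [0.5221, 0.1413, 0.1935]
tcp_rot: [0.295, 1.52, -0.283]
wrist_force: [-0.3, -0.3, 0.4]
grip_width: 0.0847
```

```bash
python3 - <<'E'
from h import *
rep()
D=cap('side','si28')
cv2.imwrite('pics/si28y.png',cv2.resize(D['color'][180:260,270:350,::-1],None,fx=7,fy=7,interpolation=cv2.INTER_CUBIC))
S=cap('scene','sc28');cv2.imwrite('pics/sc28z.png',cv2.resize(S['color'][165:335,265:375,::-1],None,fx=3.5,fy=3.5,interpolation=cv2.INTER_CUBIC))
W=cap('wrist','wr28')
zt=.0759+.0205+.043; zj=zt-.008
for a,b in(((279,145),(276,285)),):
    p=onplane(D,270+a[0]/7,180+a[1]/7,zt);q=onplane(D,270+b[0]/7,180+b[1]/7,zj);d=q-p;print(p,np.degrees(np.arctan2(d[1],d[0])))
E
```

```text
t 20.45 p [0.5221 0.1413 0.1935] F [-0.31 -0.27  0.39] T [-0.002  0.028  0.012] w 0.08473365293365157 q [ 0.137  0.215  1.625 -0.002  1.27   0.508]
[[ 0.032  0.361  0.932]
 [ 0.002  0.932 -0.361]
 [-0.999  0.013  0.029]]
pitch -0.0317 zang -21.19 qd [-0.001 -0.004  0.004  0.001  0.003  0.   ]
[0.52093257 0.13485405 0.1394    ] -111.75401892555163
```

View pics/si28y.png

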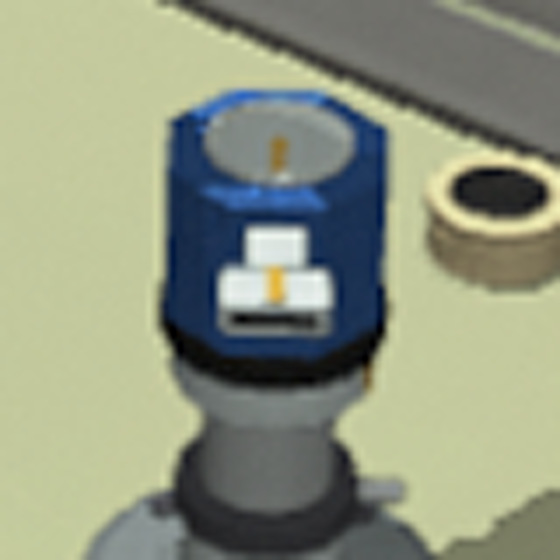

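View pics/wr28.png

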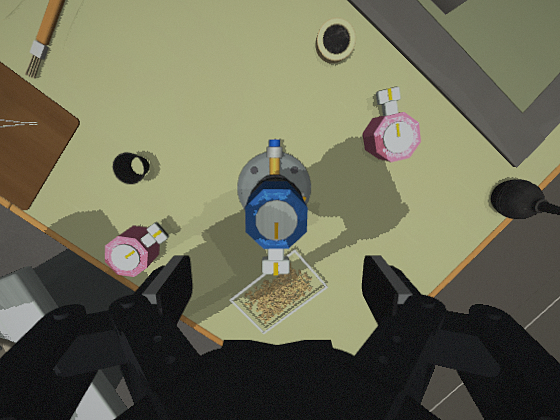

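View pics/sc28z.png

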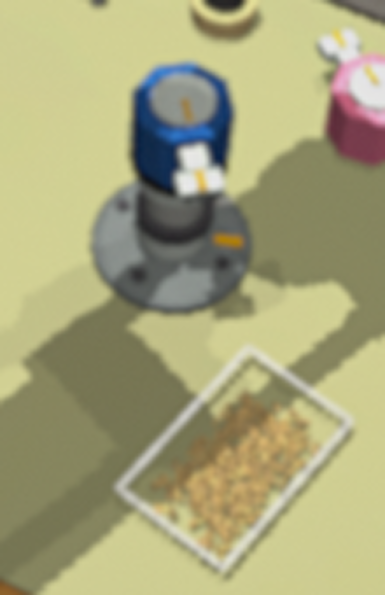

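```bash
python3 - <<'E'
from h import *
print(manip.close_job())
E
```

```text
the job is handed in; nothing more can be done
None
```

I put the blue head on the pipe with its jet over the start mark (tool yaw about −39°) and screwed it about 72° clockwise. I then opened the gripper, backed off upward and handed the job in at about 20.5 s of the 54 s. The hand-in gives no verdict.

**Last checks**
- **Seating:** First contact came with the rim at about 99 mm, which fits the correct thread start. The head looked upright and stayed put when released.
- **Aim:** The side camera put the final jet direction at about −111.8° and the tool at −111.3°. The tray lies at −108.9°, so the jet's line should pass about 6–7 mm from the tray's middle (limit 20 mm). Just before the last turn, the scene and side cameras both had it within 0.5 mm. I turned about 2.5° further on purpose to press the seal a little more.
- **Forces:** While screwing, the arm pressed on the head with about 7 N at most.
- **Bystanders:** Tray, parts pot and loupe looked undisturbed in the last pictures.

**What disagreed or is not confirmed**
- **Seal tightness:** I inferred this from the forces and how far the head went down, roughly 2–3 mm of press. I had no direct reading of the thread and seal force, so the 6 N minimum is not confirmed.
- **Finger length:** The fingertips sat about 33 mm farther back than the stated tool frame. My first grasp closed on top of the cap without harm, and I redid it lower.
- **Cameras:** The wrist and fixed cameras differed by about 3 mm on where the head and pipe are, so I felt the final fit by force.
- **Tool tilt:** The tool drifted to about 1.5° of tilt while screwing.

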